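# Eject the timer from the test stand and lock the relays home

## Robot

A 6-joint arm with a two-finger parallel gripper is mounted at the origin on the work surface. World frame = base frame: x ahead of the robot, y to its left, z up, the work surface at z = 0. Lengths are in mm, angles in rad, forces in N, time in s.
With the tool pointing down it reaches from about 400 to 925 mm from the base axis. Payload 12.5 kg.
Tool frame: the origin (TCP) lies midway between the tips of the shut fingers; the grasp point (between the pads) lies 19 mm behind it; z points along the fingers, y is the line along which they close (so a half turn about z gives the same grasp; the last joint's range is limited). The gripper opens to 95 mm and grips with 3 to 60 N. Pads are 20 mm wide; open, the fingers measure 119 mm over their backs; the gripper's body (75 mm by 180 mm) begins 59 mm behind the grasp point.
Start: joints at [1.082, 0.491, 1.559, -0, 1.092, -0.106], TCP at [233.435, 579.789, 214.661] pointing down, gripper open.
Joint ranges: [-3.1, 3.1], [-0.84, 2.19], [0.05, 2.79], [-1.13, 4.28], [0.06, 2.93], [-2.69, 2.69]. Speed limits (rad/s): [2.22, 2.22, 2.79, 3.14, 3.14, 3.14].

## Interface

Orientations are given as [roll, pitch, yaw] about the fixed x, y, z axes, in that order (R = Rz(yaw) Ry(pitch) Rx(roll)).
In Python, from cell import env gives the robot as it stands.
- The arm moves only by the tool arm_command, never from a script. Its argument "targets" is a list of rows, each a list of 5 numbers: the shift along the tool's x, y, z in mm, then the turn about the tool's z in degrees, then the opening, from 0 (shut) to 1 (fully open). In form: [[tx, ty, tz, roll, fingers], ...]. A call has 1 to 5 rows; each row is the pose to reach, as a shift and turn from the pose commanded when the call began, along the tool's axes at that moment; what a row does not reach only later rows make up. A row lasts 1/10 s, in which the tool goes at most 50 mm and 8.59 degrees, less where a joint would pass 70% of its speed; a pose out of reach is approached as far as the arm can. A call with a gripper value outside its range is refused whole. The fingers move at their own pace and stop on an object; the grip force is fixed at half the most. Time passes only in rows, so rows that repeat a pose let the fingers close. It gives the time, the measured TCP pose, the force, the opening and the grip force at its end, in the units of the state.
- env.state(): the state, without advancing time (a new reading comes with each control period).
- env.read_camera(name): name is "scene" or "top"; returns a dict with "frame" (480x640x3 uint8, red, green, blue), "vertical_fov" (degrees; the focal length in pixels is half the picture's height over the tangent of half this angle, whatever the lens; pixels are square), "cx", "cy" (the principal point, pixels), "k1" (the pictures are not rectified: a ray, as slopes to the right and down, at radius r is drawn at 1 + k1 r^2 times it, then the intrinsics apply), "world_from_camera" (4x4, takes a point from camera to world coordinates). Camera axes: x right, y down, z forward; pixel columns grow to the right and rows downward; lengths in mm; the calibration is good to about 2 mm. A picture is of the moment at which its call begins. There is no depth.
- env.job_done(): hands the job in; it is judged then, once.
The state is a dict: "t": time; "joints": joint angles; "qvel": joint speeds; "tau": joint torques, N m; "eef_pos": TCP position; "tcp_rot": TCP orientation; "ft_force": force on the tool from outside, world axes, zero at the start; "moment": the same for the moment, N m; "opening": opening from 0.0 (shut) to 1.0 (fully open); "grip_force": force on a finger pad.
Only numpy, scipy, OpenCV 4.12 (cv2) and the standard library are available. Lean on these libraries where they do the work, as an engineer would, in place of code of your own. Each camera call takes 0.05 s, during which the arm holds its last target. There are 200 camera calls.

## Task

Take the timer, the module with the round dial, off the sloping test stand: push it in and let go so that its push-push latch throws it up, check that it has come up, then draw it straight out of its socket and set it down upright in a free part of the returns tray, without dropping it. Press home any relay (the modules with a straight bar) that stands proud until it stays locked in, and leave a relay that is already locked in as it is, so that both end locked in flush in their sockets. Leave everything else on the bench and in the tray where it is.

Things in the scene. Friction and masses are not known exactly. Their poses are not given: they have to be found in the camera images.
- timer: Plug-in module, black with a light grey top plate, 36 x 28 x 50 mm (own x, y, z; x runs up the slope, y along the row of sockets), with a round dial (20 mm across, 3 mm high) on its top; 80 g give or take. Origin at the centre of its underside, z along its height to the top. It starts locked in one of the three sockets, and is the one to take out.
- relay1: Plug-in module, black with a light grey top plate, 36 x 28 x 50 mm (own x, y, z; x runs up the slope, y along the row of sockets), with a straight bar (24 x 8 mm, 3 mm high) on its top; about 80 g. Origin at the centre of its underside. It may start locked in or popped up, and must end locked in.
- relay2: Plug-in module, black with a light grey top plate, 36 x 28 x 50 mm (own x, y, z; x runs up the slope, y along the row of sockets), with a straight bar on its top, the twin of the other relay. It may start locked in or popped up, and must end locked in.
- socket_timer: Fixed grey socket; well 38 x 30 mm (x upslope, y along the row), rim 48 x 40 mm. Origin at the centre of its underside; z runs up the well, leaning 35 degrees from vertical out over the stand's front; rim 62 mm up z. 26 mm high shoulders reach 40 mm up- and downslope. Holds the timer at the start.
- socket_a: Fixed grey socket; well 38 x 30 mm (x upslope, y along the row), rim 48 x 40 mm. Origin at the centre of its underside; z runs up the well, leaning 35 degrees from vertical out over the stand's front; rim 62 mm up z. 26 mm high shoulders reach 40 mm up- and downslope. Holds one of the relays.
- socket_b: Fixed grey socket; well 38 x 30 mm (x upslope, y along the row), rim 48 x 40 mm. Origin at the centre of its underside; z runs up the well, leaning 35 degrees from vertical out over the stand's front; rim 62 mm up z. 26 mm high shoulders reach 40 mm up- and downslope. Holds the other relay.
- latch_timer (a joint): How deep the ejector plate under the timer is pressed, m. 0: popped up, module origin 34 mm up the socket's z, top plate 22 mm proud of the rim. About 0.022: locked in, top plate flush. Push along the well to 0.0265 (stop at 0.027), let go: locked changes to up, up to locked; less, and it falls back. The spring takes 2 N (up) to 4 N (down), damped 15 N s/m; it pops up in 0.4 s.
- latch_a (a joint): How deep the ejector plate under the relay in socket_a is pressed, m. 0: popped up, module origin 34 mm up the socket's z, top plate 22 mm proud of the rim. About 0.022: locked in, top plate flush. Push along the well to 0.0265 (stop at 0.027), let go: locked changes to up, up to locked; less, and it falls back. The spring takes 2 N (up) to 4 N (down), damped 15 N s/m; it pops up in 0.4 s.
- latch_b (a joint): How deep the ejector plate under the relay in socket_b is pressed, m. 0: popped up, module origin 34 mm up the socket's z, top plate 22 mm proud of the rim. About 0.022: locked in, top plate flush. Push along the well to 0.0265 (stop at 0.027), let go: locked changes to up, up to locked; less, and it falls back. The spring takes 2 N (up) to 4 N (down), damped 15 N s/m; it pops up in 0.4 s.
- stand: Sloping stand, fixed, base 150 x 270 mm. Origin on the bench; -x is its low front, y runs along its three sockets (54 mm apart, middle one at y 0). Just behind and above the modules a lamp bar (x 7 to 37 mm, underside 221 mm up) spans the row on end posts (x 77, y +-128 mm): no room for a gripper coming straight down, only for one leaning with the wells.
- tray: Open grey returns tray, fixed, outside 126 x 206 x 20 mm (x, y, z), walls and floor 3 to 5 mm thick. Origin at the centre of its underside. The scrapped relay lies in one part of it; the other end is free.
- tray_in (a point): Centre of the tray's inner floor.
- terminals: Loose grey and black terminal block, 40 x 60 x 42 mm high, standing in front of the stand; origin at the centre of its underside. Leave alone.
- jar: Small closed jar, 40 mm across, 55 mm high, beside one end of the stand; origin at the centre of its underside. Leave alone.
- driver: Screwdriver, 190 mm long, lying on the bench at the back. Leave alone.
- offcut: Piece of steel hat rail, 160 x 36 x 8 mm, lying at the back; origin at the centre of its underside. Leave alone.
- tape: Roll of black tape, 90 mm across, 19 mm high, lying near the robot; origin at the centre of its underside. Leave alone.
- spray: Grey spray can, 54 mm across, 160 mm high, standing beyond the tray on the robot's left; origin at the centre of its underside. Leave alone.
- scrap: Scrapped relay lying on its side in the tray, about 54 x 36 x 28 mm high, long along its own x; origin at the centre of its underside. Leave it where it lies.

How it is judged:
By the outcome, as a careful person would: the job done as asked, in the order asked, and still so for the second after the job is handed in, with the robot touching nothing.
It also fails if it takes over 58 s, if anything falls off the work surface, if the arm or the gripper's body presses on something with over 40 N, if the wrist force passes 120 N, or if a joint passes its speed limit or range.

## Working session

There is one attempt and no reset: what is moved stays moved. The work goes in short steps, Python scripts to look and compute and a tool call to move; the robot and the scene stay as the last step left them, time stands still between calls to the robot, and variables do not carry over. Pictures are saved under pics/ and viewed, at most 10 in all, crops included, and the job is handed in when it is done.

Besides the shell and the picture viewer there is one more tool, called after ">>>" in YAML: its name, and indented under it one key for each argument. arm_command: Moves the arm, as the interface text tells. Its arguments: {"type":"object","properties":{"targets":{"type":"array","items":{"type":"array","items":{"type":"number"}}}},"required":["targets"]}

```bash
ls; mkdir -p pics; cat > h.py <<'E'
import numpy as np, cv2
from cell import env
def cam(n): 
    c=env.read_camera(n); c['f']=240/np.tan(np.radians(c['vertical_fov'])/2); c['T']=np.array(c['world_from_camera']); return c
def K(c): return np.array([[c['f'],0,c['cx']],[0,c['f'],c['cy']],[0,0,1.]]),np.array([c['k1'],0,0,0,0])
def ray(c,uv):
    k,d=K(c); p=cv2.undistortPoints(np.array([[uv]],float),k,d)[0,0]
    return c['T'][:3,3],c['T'][:3,:3]@np.array([p[0],p[1],1])
def onplane(c,uv,p0,n):
    o,d=ray(c,uv); n=np.array(n,float); return o+d*(np.dot(np.array(p0)-o,n)/np.dot(d,n))
def onz(c,uv,z): return onplane(c,uv,[0,0,z],[0,0,1])
def proj(c,P):
    k,d=K(c); Ti=np.linalg.inv(c['T']); return cv2.projectPoints(np.atleast_2d(np.array(P,float)),cv2.Rodrigues(Ti[:3,:3])[0],Ti[:3,3],k,d)[0][:,0]
def save(c,n,crop=None,s=1):
    im=c['frame'][:,:,::-1]
    if crop: x0,y0,x1,y1=crop; im=im[y0:y1,x0:x1]
    cv2.imwrite('pics/'+n,cv2.resize(np.ascontiguousarray(im),None,fx=s,fy=s,interpolation=cv2.INTER_CUBIC))
E
python3 - <<'E'
from h import *
for n in ('scene','top'):
    c=cam(n); save(c,n+'0.png'); print(n,c['f'],c['cx'],c['cy'],c['k1'],c['T'].round(3).tolist())
print(env.state())
E
```

```text
pics
scene 490.069981221496 311.01301392594615 237.80850436851526 -0.09256522202382249 [[0.033, 0.628, -0.777, 1507.92], [0.999, -0.01, 0.034, 51.577], [0.014, -0.778, -0.628, 819.888], [0.0, 0.0, 0.0, 1.0]]
top 523.7058436092116 319.54408074096204 240.32835934496282 -0.06266422581113815 [[0.006, -0.987, 0.16, 434.785], [-1.0, -0.004, 0.013, 92.181], [-0.013, -0.16, -0.987, 1096.959], [0.0, 0.0, 0.0, 1.0]]
{'t': 0.1, 'joints': array([ 1.08240595e+00,  4.91500443e-01,  1.55936107e+00,  6.66221312e-06,
        1.09169331e+00, -1.05606807e-01]), 'qvel': array([-5.24226059e-04, -1.91240295e-03, -3.08336854e-04, -2.25586922e-05,
        5.46631776e-04,  8.17750529e-04]), 'tau': array([ 2.32363251e-03, -6.13610888e+01, -2.58608758e+01,  6.94294902e-02,
        4.70244815e-02, -6.40493772e-05]), 'eef_pos': array([233.32742213, 579.59849364, 214.12890796]), 'tcp_rot': array([-3.14063646e+00, -1.07299430e-04,  2.75880596e+00]), 'ft_force': array([0.61641675, 0.57945385, 0.09636502]), 'moment': array([0.00290585, 0.01315646, 0.03654787]), 'grip_force': 0.0, 'opening': 0.9975146109577929}
```

View pics/scene0.png

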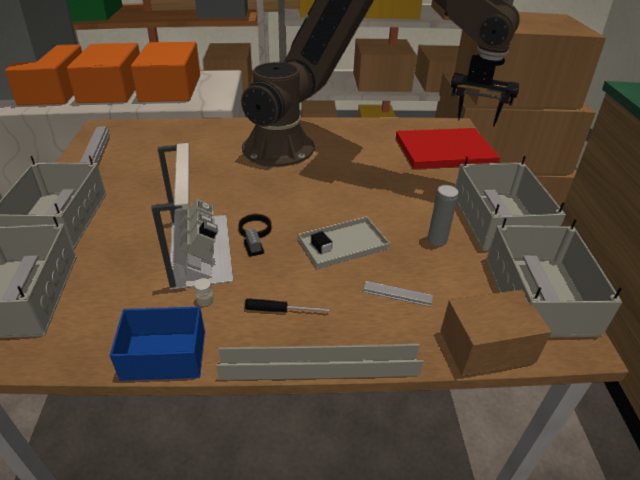

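View pics/top0.png

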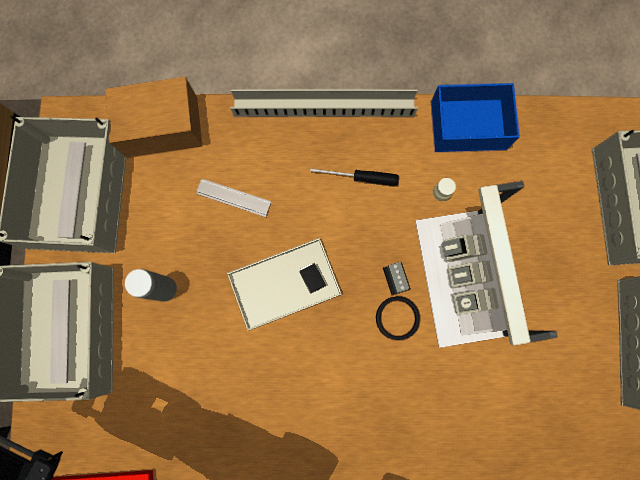

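The stand is to the robot's right, with its front towards the tray. In the top view the timer's dial is at about (466,303), with relays at (461,274) and (454,246). The scrap lies in the tray at (313,278), and the other end of the tray, near (262,297), is free. I'll zoom in on both.

```bash
python3 - <<'E'
from h import *
c=cam('top'); a=cv2.resize(c['frame'][170:355,405:565],None,fx=3.2,fy=3.2,interpolation=cv2.INTER_CUBIC)
cv2.imwrite('pics/t1.png',a[:,:,::-1])
s=cam('scene'); save(s,'s1.png',(140,130,300,310),3.3)
E
```

```text
(no output)
```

View pics/t1.png

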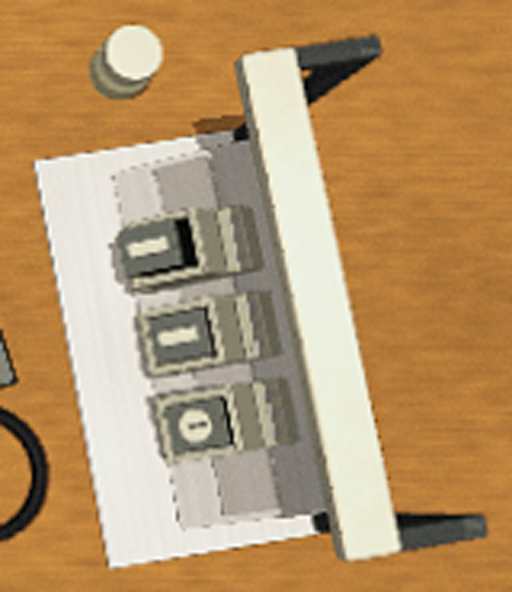

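View pics/s1.png

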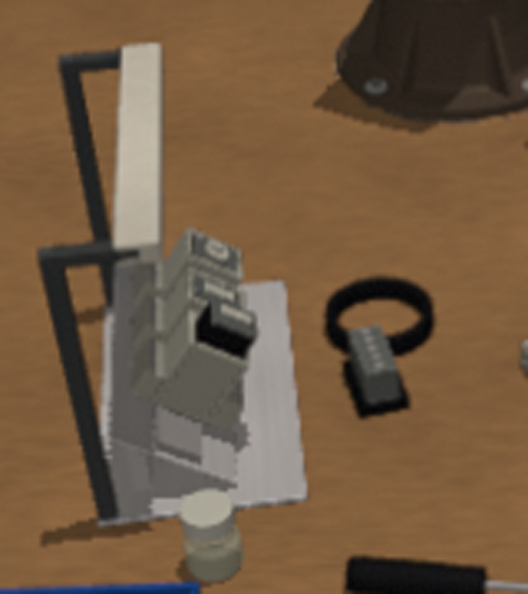

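The far relay (larger world x) stands proud; the middle relay and the timer are flush. Next I'll triangulate the markers and fit the stand pose.

```bash
cat >> h.py <<'E'
def tri(c1,u1,c2,u2):
    o1,d1=ray(c1,u1); o2,d2=ray(c2,u2)
    s=np.linalg.lstsq(np.c_[d1,-d2],o2-o1,rcond=None)[0]; a,b=o1+s[0]*d1,o2+s[1]*d2
    return (a+b)/2,np.linalg.norm(a-b)
E
python3 - <<'E'
from h import *
t=cam('top'); s=cam('scene')
def cr(x,y,k,x0,y0): return ((x+.5)/k-.5+x0,(y+.5)/k-.5+y0)
T=lambda x,y: cr(x,y,3.2,405,170); S=lambda x,y: cr(x,y,3.3,140,130)
for n,a,b in [('dial',T(196,427),S(216,250)),('mid',T(179,338),S(216,290)),('far',T(147,247),S(236,318)),
  ('lampTopFarFront',T(238,60),S(161,248)),('lampTopNearFront',T(347,560),S(161,44)),('lampTopFarBack',T(295,50),S(115,248)),
  ('jar',T(134,53),S(207,507))]:
    p,e=tri(t,a,s,b); print(n,p.round(1),round(e,1))
for n,a in [('baseFarFront',T(37,160)),('baseNearFront',T(110,567))]: print(n,onz(t,a,4).round(1))
for n,a in [('baseFarFront',S(306,497)),('baseNearFront',S(284,281))]: print(n,onz(s,a,4).round(1))
for n,uv in [('tr',(321,240)),('tl',(228,274)),('bl',(248,328)),('br',(341,294))]: print('tray',n,onz(t,uv,20).round(1))
E
```

```text
dial [ 477.  -174.6   96.2] 1.9
mid [ 530.1 -166.7   96.8] 3.1
far [ 583.  -144.6  110.9] 0.7
lampTopFarFront [ 666.  -168.2  231. ] 0.7
lampTopNearFront [ 403.9 -211.1  236.6] 0.4
lampTopFarBack [ 670.6 -196.9  234.8] 1.2
jar [ 717.6 -154.3   53.3] 0.4
baseFarFront [657.2 -98.5   4. ]
baseNearFront [ 391.3 -139.7    4. ]
baseFarFront [657.3 -97.2   4. ]
baseNearFront [ 392.2 -140.1    4. ]
tray tr [609.9 103.7  20. ]
tray tl [537.8 295.9  20. ]
tray bl [427.6 251.4  20. ]
tray br [497.9  62.1  20. ]
```

>>> arm_command:
  targets:
    - [0, 0, -50, 0, 0]
    - [0, 0, -100, 0, 0]
    - [0, 0, -150, 0, 0]
    - [0, 0, -200, 0, 0]
    - [0, 0, -250, 0, 0]

```text
t: 0.8
eef_pos: [233.2, 579.3, 466.9]
tcp_rot: [3.141, 0.0, 2.759]
ft_force: [0.4, 1.0, -0.0]
opening: 0.638
grip_force: 0.0
```

Stand yaw is about -81° (row direction 9°). The row spacing of about 54 mm and the base length of 269 mm both check out. The commands have no tilt term, so I'll test how an out-of-reach request is approximated, up high in free space.

>>> arm_command:
  targets:
    - [0, 50, 0, 0, 0]
    - [0, 100, 0, 0, 0]
    - [0, 150, 0, 0, 0]
    - [0, 200, 0, 0, 0]
    - [0, 250, 0, 0, 0]

```text
t: 1.3
eef_pos: [310.9, 770.9, 463.8]
tcp_rot: [3.139, -0.0, 2.759]
ft_force: [1.4, 0.6, 1.0]
opening: 0.215
grip_force: 0.0
```

>>> arm_command:
  targets:
    - [0, 50, 0, 0, 0]
    - [0, 100, 0, 0, 0]
    - [0, 150, 0, 0, 0]
    - [0, 200, 0, 0, 0]
    - [0, 250, 0, 0, 0]

```text
t: 1.8
eef_pos: [331.6, 822.5, 406.0]
tcp_rot: [3.102, 0.0, 2.759]
ft_force: [-0.6, -0.0, 0.4]
opening: 0.006
grip_force: 0.0
```

The tilt does change at the reach limit. I'll see how far it goes.

>>> arm_command:
  targets:
    - [0, 50, 0, 0, 0]
    - [0, 100, 0, 0, 0]
    - [0, 150, 0, 0, 0]
    - [0, 200, 0, 0, 0]
    - [0, 250, 0, 0, 0]

```text
t: 2.3
eef_pos: [345.3, 856.6, 349.2]
tcp_rot: [3.074, 0.0, 2.759]
ft_force: [-0.0, -0.2, 0.1]
opening: 0.005
grip_force: 0.0
```

>>> arm_command:
  targets:
    - [0, 0, 0, 0, 0]
    - [0, 0, 0, 0, 0]

```text
t: 2.5
eef_pos: [345.2, 856.4, 349.3]
tcp_rot: [3.074, 0.0, 2.759]
ft_force: [-0.3, -0.1, -0.1]
opening: 0.007
grip_force: 0.0
```

```bash
python3 -c "
from h import *
s=env.state(); print(s['joints'].round(3),s['eef_pos'],s['tcp_rot'],s['qvel'].round(3))"
```

```text
[ 1.115  1.069  0.047  0.005  1.958 -0.071] [345.2460621  856.38315563 349.2713799 ] [3.07445651e+00 8.22666784e-05 2.75872444e+00] [ 0.    -0.014 -0.001 -0.001  0.001 -0.001]
```

>>> arm_command:
  targets:
    - [0, -50, 0, 0, 0]
    - [0, -100, 0, 0, 0]
    - [0, -150, 0, 0, 0]
    - [0, -150, 0, 0, 0]

```text
t: 2.9
eef_pos: [304.3, 753.4, 344.0]
tcp_rot: [3.073, 0.0, 2.759]
ft_force: [1.0, 1.7, 0.9]
opening: 0.006
grip_force: 0.0
```

```bash
python3 -c "
from h import *
s=env.state(); print(s['joints'].round(3),s['eef_pos'],s['tcp_rot'],s['qvel'].round(3))"
```

```text
[ 1.104  0.702  0.836  0.006  1.535 -0.084] [304.27742145 753.39279993 343.9660181 ] [3.07296407e+00 1.61822487e-04 2.75867034e+00] [-0.039 -0.955  1.949  0.    -0.998 -0.043]
```

The lean reached at a limit persists afterwards. So an outward push at the elbow limit, made at the right azimuth, can lean the tool with the wells. I'll write a helper that turns world targets into tool-frame shifts and fit the rough planar kinematics for planning.

```bash
cat >> h.py <<'E'
from scipy.spatial.transform import Rotation as Ro
from scipy.optimize import least_squares
def shifts(wps,turn=0):
    """tool-frame shift of each world waypoint from the present pose"""
    s=env.state(); R=Ro.from_euler('xyz',s['tcp_rot']).as_matrix(); p=s['eef_pos']
    print('t',round(s['t'],2),'p',p.round(1),'z',R[:,2].round(3),'yaz',round(np.degrees(np.arctan2(R[1,1],R[0,1])),1),'q',s['joints'].round(3))
    for w in wps: d=np.array(w,float)-p; print(w,'->',(R.T@d).round(1),'len',np.linalg.norm(d).round(0))
E
python3 - <<'E'
from h import *
D=np.array([[.4915,1.5594,1.0917,np.hypot(233.3,579.6),214.1],[1.069,.047,1.958,np.hypot(345.2,856.4),349.3],[.702,.836,1.535,np.hypot(304.3,753.4),344.]])
def f(x):
    h,L2,L3,L6,a=x; o=[]
    for q2,q3,q5,R,z in D:
        r=np.sqrt(R*R-66**2); s=q2+q3+q5
        o+=[a+L2*np.sin(q2)+L3*np.sin(q2+q3)+L6*np.sin(s)-r,h+L2*np.cos(q2)+L3*np.cos(q2+q3)+L6*np.cos(s)-z]
    return o
r=least_squares(f,[180,600,570,300,0]); print(r.x.round(1),np.array(r.fun).round(1))
shifts([(600,100,600)],0)
E
```

```text
[296.2 642.7 433.  451.4 -65.5] [ 0.1 -2.7 -3.5 -4.1  3.4  6.8]
t 2.9 p [304.3 753.4 344. ] z [ 0.026  0.064 -0.998] yaz 68.1 q [ 1.104  0.702  0.836  0.006  1.535 -0.084]
(600, 100, 600) -> [-518.5 -476.9 -289.3] len 762.0
```

>>> arm_command:
  targets:
    - [-35, -32, -19, 0, 0]
    - [-69, -64, -39, 0, 0]
    - [-104, -95, -58, 0, 0]
    - [-138, -127, -77, 0, 0]
    - [-173, -159, -97, 0, 0]

```text
t: 3.4
eef_pos: [402.2, 538.5, 430.2]
tcp_rot: [3.073, 0.001, 2.759]
ft_force: [1.1, -0.5, -0.0]
opening: 0.005
grip_force: 0.0
```

>>> arm_command:
  targets:
    - [-35, -32, -19, 0, 0]
    - [-69, -64, -39, 0, 0]
    - [-104, -95, -58, 0, 0]
    - [-138, -127, -77, 0, 0]
    - [-173, -159, -97, 0, 0]

```text
t: 3.9
eef_pos: [499.1, 324.3, 515.0]
tcp_rot: [3.073, 0.002, 2.759]
ft_force: [1.1, 0.5, 0.1]
opening: 0.004
grip_force: 0.0
```

>>> arm_command:
  targets:
    - [-35, -32, -19, 8.5, 0]
    - [-69, -64, -39, 17, 0]
    - [-104, -95, -58, 25.5, 0]
    - [-138, -127, -77, 34, 0]
    - [-173, -159, -97, 42.5, 0]

```text
t: 4.4
eef_pos: [595.9, 110.2, 599.9]
tcp_rot: [3.09, -0.044, 2.012]
ft_force: [-0.3, 0.2, 0.2]
opening: 0.006
grip_force: 0.0
```

```bash
python3 -c "
from h import *
shifts([(350,-600,560),(80,-740,560)])"
```

```text
t 4.4 p [595.9 110.2 599.9] z [ 0.028  0.062 -0.998] yaz 25.2 q [ 0.047  0.343  0.825  0.065  1.943 -0.369]
(350, -600, 560) -> [-538.3 -525.9  -10.9] len 753.0
(80, -740, 560) -> [-549.6 -829.4  -27. ] len 995.0
```

>>> arm_command:
  targets:
    - [-36, -35, -1, 0, 0]
    - [-72, -70, -1, 0, 0]
    - [-108, -105, -2, 0, 0]
    - [-144, -140, -3, 0, 0]
    - [-180, -175, -4, 0, 0]

```text
t: 4.9
eef_pos: [514.9, -125.9, 586.3]
tcp_rot: [3.091, -0.043, 2.018]
ft_force: [-0.1, 1.1, 0.5]
opening: 0.005
grip_force: 0.0
```

>>> arm_command:
  targets:
    - [-36, -35, -1, 0, 0]
    - [-72, -70, -1, 0, 0]
    - [-108, -105, -2, 0, 0]
    - [-144, -140, -3, 0, 0]
    - [-180, -175, -4, 0, 0]

```text
t: 5.4
eef_pos: [435.3, -362.5, 573.8]
tcp_rot: [3.092, -0.042, 2.018]
ft_force: [0.6, 0.5, -0.2]
opening: 0.006
grip_force: 0.0
```

>>> arm_command:
  targets:
    - [-36, -35, -1, 8, 0]
    - [-72, -70, -1, 16, 0]
    - [-108, -105, -2, 16, 0]
    - [-144, -140, -3, 16, 0]
    - [-180, -175, -4, 16, 0]

```text
t: 5.9
eef_pos: [355.7, -598.8, 561.3]
tcp_rot: [3.106, -0.054, 1.739]
ft_force: [0.8, -0.0, 0.7]
opening: 0.005
grip_force: 0.0
```

```bash
python3 -c "
from h import *
shifts([(80,-740,560)])"
```

```text
t 5.9 p [ 355.7 -598.8  561.3] z [ 0.026  0.059 -0.998] yaz 9.5 q [-1.148  0.567  0.551  0.055  2.066 -1.29 ]
(80, -740, 560) -> [ -93.1 -295.1  -14.2] len 310.0
```

>>> arm_command:
  targets:
    - [-15, -50, -2, 0, 0]
    - [-30, -98, -4, 0, 0]
    - [-45, -147, -6, 0, 0]
    - [-60, -196, -8, 0, 0]
    - [-75, -245, -10, 0, 0]

```text
t: 6.4
eef_pos: [131.5, -709.7, 558.7]
tcp_rot: [3.107, -0.054, 1.739]
ft_force: [-0.1, -0.1, 0.0]
opening: 0.003
grip_force: 0.0
```

>>> arm_command:
  targets:
    - [-15, -45, -2, 0, 0]
    - [-40, -48, -5, 0, 0]
    - [-60, -50, -15, 0, 0]
    - [-75, -50, -25, 0, 0]
    - [-85, -50, -33, 0, 0]

```text
t: 6.9
eef_pos: [93.5, -764.5, 552.3]
tcp_rot: [3.108, -0.027, 1.738]
ft_force: [0.7, -0.4, 0.4]
opening: 0.002
grip_force: 0.0
```

```bash
python3 -c "
from h import *
shifts([])"
```

```text
t 6.9 p [  93.5 -764.5  552.3] z [ 0.029  0.033 -0.999] yaz 9.5 q [-1.545  0.828  0.047  0.039  2.298 -1.686]
```

At the elbow limit at azimuth -83°. Pushing along the arm line now.

>>> arm_command:
  targets:
    - [-190, -10, -170, 0, 0]
    - [-190, -10, -170, 0, 0]
    - [-190, -10, -170, 0, 0]
    - [-190, -10, -170, 0, 0]
    - [-190, -10, -170, 0, 0]

```text
t: 7.4
eef_pos: [91.0, -768.2, 556.4]
tcp_rot: [3.109, -0.002, 1.737]
ft_force: [-0.0, 0.1, -0.1]
opening: 0.003
grip_force: 0.0
```

```bash
python3 -c "
from h import *
shifts([])"
```

```text
t 7.4 p [  91.  -768.2  556.4] z [ 0.032  0.008 -0.999] yaz 9.5 q [-1.55   0.822  0.048  0.042  2.278 -1.688]
```

>>> arm_command:
  targets:
    - [-190, -10, -170, 0, 0]

```text
t: 7.5
eef_pos: [90.6, -772.0, 559.7]
tcp_rot: [3.109, 0.021, 1.736]
ft_force: [0.1, -0.8, 0.4]
opening: 0.004
grip_force: 0.0
```

>>> arm_command:
  targets:
    - [-190, -10, -170, 0, 0]

```text
t: 7.6
eef_pos: [90.1, -774.7, 565.8]
tcp_rot: [3.11, 0.049, 1.735]
ft_force: [-0.7, 0.6, 0.8]
opening: 0.005
grip_force: 0.0
```

>>> arm_command:
  targets:
    - [-190, -10, -170, 0, 0]

```text
t: 7.7
eef_pos: [89.4, -776.7, 572.3]
tcp_rot: [3.111, 0.075, 1.734]
ft_force: [-0.4, -0.0, -0.1]
opening: 0.003
grip_force: 0.0
```

>>> arm_command:
  targets:
    - [-38, -2, -34, 0, 0]

```text
t: 7.8
eef_pos: [88.8, -778.2, 579.4]
tcp_rot: [3.112, 0.1, 1.734]
ft_force: [-0.4, 1.3, -0.4]
opening: 0.007
grip_force: 0.0
```

```bash
python3 -c "
from h import *
shifts([])"
```

```text
t 7.8 p [  88.8 -778.2  579.4] z [ 0.045 -0.094 -0.995] yaz 9.5 q [-1.557  0.794  0.048  0.055  2.204 -1.687]
```

Single-row calls give 0.025 rad each, so about 20 of them will reach the 35° lean.

>>> arm_command:
  targets:
    - [-43, -2, -26, 0, 0]

```text
t: 7.9
eef_pos: [89.2, -784.7, 581.4]
tcp_rot: [3.113, 0.128, 1.733]
ft_force: [-0.1, 0.4, 0.4]
opening: 0.007
grip_force: 0.0
```

>>> arm_command:
  targets:
    - [-43, -2, -26, 0, 0]

```text
t: 8.0
eef_pos: [89.7, -791.8, 581.7]
tcp_rot: [3.114, 0.152, 1.732]
ft_force: [-0.4, 0.3, 0.0]
opening: 0.006
grip_force: 0.0
```

>>> arm_command:
  targets:
    - [-43, -2, -26, 0, 0]

```text
t: 8.1
eef_pos: [89.9, -797.7, 584.0]
tcp_rot: [3.114, 0.178, 1.731]
ft_force: [0.2, 0.0, 0.4]
opening: 0.003
grip_force: 0.0
```

>>> arm_command:
  targets:
    - [-43, -2, -25, 0, 0]

```text
t: 8.2
eef_pos: [90.2, -803.1, 587.4]
tcp_rot: [3.115, 0.205, 1.731]
ft_force: [-0.2, 0.2, -0.4]
opening: 0.005
grip_force: 0.0
```

>>> arm_command:
  targets:
    - [-44, -2, -24, 0, 0]

```text
t: 8.3
eef_pos: [90.5, -808.6, 591.1]
tcp_rot: [3.116, 0.233, 1.73]
ft_force: [0.1, 0.8, -0.0]
opening: 0.004
grip_force: 0.0
```

>>> arm_command:
  targets:
    - [-45, -2, -22, 0, 0]

```text
t: 8.4
eef_pos: [90.9, -814.9, 594.2]
tcp_rot: [3.117, 0.261, 1.729]
ft_force: [-0.2, -0.1, 0.0]
opening: 0.005
grip_force: 0.0
```

>>> arm_command:
  targets:
    - [-46, -2, -20, 0, 0]

```text
t: 8.5
eef_pos: [91.6, -822.0, 596.5]
tcp_rot: [3.118, 0.289, 1.729]
ft_force: [1.1, -0.6, -0.6]
opening: 0.006
grip_force: 0.0
```

>>> arm_command:
  targets:
    - [-46, -2, -19, 0, 0]

```text
t: 8.6
eef_pos: [92.2, -828.9, 598.8]
tcp_rot: [3.119, 0.316, 1.728]
ft_force: [-0.2, -0.6, -0.3]
opening: 0.009
grip_force: 0.0
```

```bash
python3 -c "
from h import *
shifts([])"
```

```text
t 8.6 p [  92.2 -828.9  598.8] z [ 0.071 -0.303 -0.95 ] yaz 9.4 q [-1.561  0.784  0.049  0.075  1.999 -1.68 ]
```

>>> arm_command:
  targets:
    - [-47, -2, -17, 0, 0]

```text
t: 8.7
eef_pos: [92.9, -836.4, 601.1]
tcp_rot: [3.12, 0.344, 1.727]
ft_force: [-0.6, 0.5, 0.0]
opening: 0.006
grip_force: 0.0
```

>>> arm_command:
  targets:
    - [-47, -2, -16, 0, 0]

```text
t: 8.8
eef_pos: [93.6, -843.7, 603.5]
tcp_rot: [3.121, 0.372, 1.727]
ft_force: [0.7, -0.3, -0.1]
opening: 0.007
grip_force: 0.0
```

>>> arm_command:
  targets:
    - [-48, -2, -15, 0, 0]

```text
t: 8.9
eef_pos: [94.3, -851.0, 606.4]
tcp_rot: [3.122, 0.401, 1.726]
ft_force: [-0.4, -0.2, 0.1]
opening: 0.003
grip_force: 0.0
```

>>> arm_command:
  targets:
    - [-48, -2, -14, 0, 0]

```text
t: 9.0
eef_pos: [95.0, -858.0, 609.8]
tcp_rot: [3.123, 0.43, 1.725]
ft_force: [0.2, 0.0, 0.2]
opening: 0.004
grip_force: 0.0
```

>>> arm_command:
  targets:
    - [-48, -2, -13, 0, 0]

```text
t: 9.1
eef_pos: [95.6, -864.8, 613.6]
tcp_rot: [3.124, 0.459, 1.725]
ft_force: [0.3, -0.1, 0.1]
opening: 0.006
grip_force: 0.0
```

>>> arm_command:
  targets:
    - [-48, -2, -11, 0, 0]

```text
t: 9.2
eef_pos: [96.3, -871.7, 617.2]
tcp_rot: [3.124, 0.488, 1.724]
ft_force: [0.6, 0.2, -0.3]
opening: 0.004
grip_force: 0.0
```

>>> arm_command:
  targets:
    - [-49, -2, -10, 0, 0]

```text
t: 9.3
eef_pos: [97.1, -878.9, 620.8]
tcp_rot: [3.125, 0.517, 1.724]
ft_force: [0.5, 0.9, -0.5]
opening: 0.003
grip_force: 0.0
```

>>> arm_command:
  targets:
    - [-49, -2, -8, 0, 0]

```text
t: 9.4
eef_pos: [97.8, -886.3, 624.3]
tcp_rot: [3.126, 0.547, 1.723]
ft_force: [0.4, 0.5, 0.3]
opening: 0.008
grip_force: 0.0
```

>>> arm_command:
  targets:
    - [-49, -2, -7, 0, 0]

```text
t: 9.5
eef_pos: [98.6, -893.4, 627.9]
tcp_rot: [3.127, 0.576, 1.723]
ft_force: [-0.1, 0.7, 0.2]
opening: 0.002
grip_force: 0.0
```

>>> arm_command:
  targets:
    - [-49, -2, -6, 0, 0]

```text
t: 9.6
eef_pos: [99.2, -900.2, 632.0]
tcp_rot: [3.128, 0.605, 1.722]
ft_force: [-0.1, 0.8, 0.1]
opening: 0.006
grip_force: 0.0
```

```bash
python3 -c "
from h import *
shifts([(280,-500,600),(400,-150,480)])"
```

```text
t 9.6 p [  99.2 -900.2  632. ] z [ 0.099 -0.56  -0.822] yaz 9.1 q [-1.562  0.786  0.048  0.095  1.708 -1.675]
(280, -500, 600) -> [ 321.2  241.5 -179.9] len 440.0
(400, -150, 480) -> [ 659.2  414.  -265.4] len 822.0
```

The tool now leans at 35° with its y axis along the row. Travelling to above the timer.

```bash
python3 -c "
from h import *
shifts([(360,-550,600)])"
```

```text
t 9.6 p [  99.2 -900.2  632. ] z [ 0.099 -0.56  -0.822] yaz 9.1 q [-1.562  0.786  0.048  0.095  1.708 -1.675]
(360, -550, 600) -> [ 270.7  312.5 -144. ] len 438.0
```

>>> arm_command:
  targets:
    - [32, 30, -12, 0, 0]
    - [64, 61, -24, 0, 0]
    - [96, 91, -36, 0, 0]
    - [128, 121, -48, 0, 0]
    - [161, 151, -60, 0, 0]

```text
t: 10.1
eef_pos: [206.0, -735.8, 597.5]
tcp_rot: [3.128, 0.604, 1.722]
ft_force: [0.2, -1.7, 1.6]
opening: 0.003
grip_force: 0.0
```

```bash
python3 -c "
from h import *
shifts([(360,-550,600),(470,-120,350)])"
```

```text
t 10.1 p [ 206.  -735.8  597.5] z [ 0.099 -0.56  -0.823] yaz 9.1 q [-1.381  0.348  0.941 -0.008  1.248 -1.537]
(360, -550, 600) -> [130.7 181.4 -90.8] len 241.0
(470, -120, 350) -> [ 608.9  355.3 -114.8] len 714.0
```

>>> arm_command:
  targets:
    - [27, 37, -18, 0, 0]
    - [54, 74, -37, 0, 0]
    - [81, 111, -55, 0, 0]
    - [108, 148, -73, 0, 0]
    - [135, 181, -88, 0, 0]

```text
t: 10.6
eef_pos: [359.9, -548.2, 596.6]
tcp_rot: [3.127, 0.605, 1.722]
ft_force: [-0.7, -0.4, -0.2]
opening: 0.004
grip_force: 0.0
```

>>> arm_command:
  targets:
    - [46, 17, -2, 0, 0]
    - [92, 34, -4, 0, 0]
    - [138, 51, -6, 0, 0]
    - [184, 68, -8, 0, 0]
    - [230, 85, -10, 0, 0]

```text
t: 11.1
eef_pos: [413.2, -342.0, 474.0]
tcp_rot: [3.126, 0.604, 1.722]
ft_force: [1.4, -0.0, 0.3]
opening: 0.006
grip_force: 0.0
```

```bash
python3 -c "
from h import *
shifts([(470,-120,350),(470,-129,162)])"
```

```text
t 11.1 p [ 413.2 -342.   474. ] z [ 0.101 -0.559 -0.823] yaz 9.1 q [-0.611  0.035  1.639 -0.476  1.063 -0.618]
(470, -120, 350) -> [244.   89.8 -16.4] len 261.0
(470, -129, 162) -> [343.5  85.9 143.3] len 382.0
```

>>> arm_command:
  targets:
    - [47, 17, -3, 0, 0]
    - [94, 34, -6, 0, 0]
    - [141, 51, -9, 0, 0]
    - [188, 69, -13, 0, 0]
    - [235, 87, -16, 0, 0]

```text
t: 11.6
eef_pos: [468.3, -128.7, 355.5]
tcp_rot: [3.125, 0.603, 1.721]
ft_force: [1.3, -0.1, -0.1]
opening: 0.007
grip_force: 0.0
```

>>> arm_command:
  targets:
    - [20, 0, 35, 0, 0]
    - [40, 0, 70, 0, 0]

```text
t: 11.8
eef_pos: [470.8, -135.2, 274.7]
tcp_rot: [3.124, 0.602, 1.724]
ft_force: [1.1, -1.1, -0.9]
opening: 0.005
grip_force: 0.0
```

```bash
python3 -c "
from h import *
shifts([(470,-129,162),(473,-151,130)])"
```

```text
t 11.8 p [ 470.8 -135.2  274.7] z [ 0.104 -0.557 -0.824] yaz 9.4 q [-0.112  0.217  1.965 -0.752  0.917  0.187]
(470, -129, 162) -> [69.  -1.4 89.3] len 113.0
(473, -151, 130) -> [ 68.8  -2.5 128.2] len 146.0
```

>>> arm_command:
  targets:
    - [30, -1, 39, 0, 0]
    - [60, -1, 78, 0, 0]
    - [69, -1, 89, 0, 0]
    - [69, -1, 89, 0, 0]

```text
t: 12.2
eef_pos: [468.7, -130.4, 161.1]
tcp_rot: [3.132, 0.601, 1.725]
ft_force: [0.1, -0.3, 0.7]
opening: 0.003
grip_force: 0.0
```

```bash
python3 -c "
from h import *
shifts([(477.2,-174.6,96.2),(477.2-.0895*8,-174.6+.567*8,96.2+.819*8)])
c=cam('top'); save(c,'t2.png',(400,200,560,340),4)
s=cam('scene'); 
print(proj(c,[env.state()['eef_pos']]),proj(s,[env.state()['eef_pos']]))
"
```

```text
t 12.2 p [ 468.7 -130.4  161.1] z [ 0.097 -0.557 -0.825] yaz 9.1 q [-0.102  0.392  2.101 -0.966  0.723  0.513]
(477.2, -174.6, 96.2) -> [-0.4  0.8 79. ] len 79.0
(476.484, -170.064, 102.75200000000001) -> [-0.3  0.9 71. ] len 71.0
[[451.99614346 305.5745275 ]] [[220.26808435 181.39203395]]
```

View pics/t2.png

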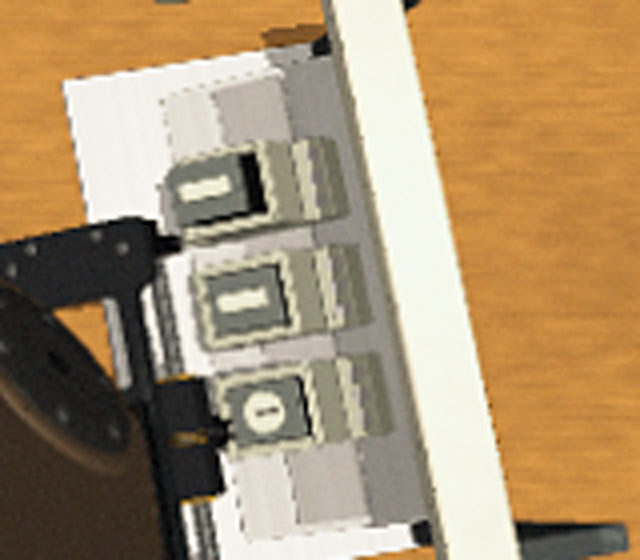

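The gripper is in line with the timer. Its projected TCP in the crop is at about (210,424), with the dial at (265,411), 79 mm down the tool axis. I'll descend while watching q4.

>>> arm_command:
  targets:
    - [0, 1, 36, 0, 0]
    - [0, 1, 68, 0, 0]
    - [0, 1, 72, 0, 0]
    - [0, 1, 72, 0, 0]

```text
t: 12.7
eef_pos: [480.8, -169.6, 109.8]
tcp_rot: [3.133, 0.598, 1.722]
ft_force: [-0.2, -0.6, -0.9]
opening: 0.008
grip_force: 0.0
```

```bash
python3 -c "
from h import *
shifts([(477.2,-174.6,96.2)]); print(env.state()['ft_force'])
"
```

```text
t 12.7 p [ 480.8 -169.6  109.8] z [ 0.093 -0.555 -0.826] yaz 9.0 q [-0.186  0.501  2.114 -1.133  0.623  0.642]
(477.2, -174.6, 96.2) -> [ 4.  -4.4 13.6] len 15.0
[-0.24293584 -0.63200169 -0.87470382]
```

q4 is at its -1.13 limit here, so the full 35° lean is just out of reach at the timer. I'll correct the position in single rows and let the lean relax a little.

>>> arm_command:
  targets:
    - [12, -13, 0, 0, 0]

```text
t: 12.8
eef_pos: [469.5, -159.6, 108.0]
tcp_rot: [3.137, 0.592, 1.721]
ft_force: [-0.1, -0.3, 0.4]
opening: 0.009
grip_force: 0.0
```

>>> arm_command:
  targets:
    - [12, -13, 0, 0, 0]

```text
t: 12.9
eef_pos: [456.0, -148.7, 105.1]
tcp_rot: [-3.138, 0.585, 1.722]
ft_force: [-0.7, 0.2, -0.2]
opening: 0.003
grip_force: 0.0
```

```bash
python3 -c "
from h import *
shifts([(477.2,-174.6,96.2)]); print(env.state()['ft_force'])
"
```

```text
t 12.9 p [ 456.  -148.7  105.1] z [ 0.08  -0.546 -0.834] yaz 8.6 q [-0.153  0.488  2.167 -1.133  0.622  0.691]
(477.2, -174.6, 96.2) -> [-19.1  17.1  23.2] len 35.0
[-0.66459954  0.22922177 -0.19169677]
```

```bash
cat > kin.py <<'E'
from h import *
# joints, pos, z-axis
D=[([1.0824,.4915,1.5594,0,1.0917,-.1056],[233.3,579.6,214.1],[0,0,-1]),
([1.115,1.069,.047,.005,1.958,-.071],[345.2,856.4,349.3],None),
([.047,.343,.825,.065,1.943,-.369],[595.9,110.2,599.9],[.028,.062,-.998]),
([-1.148,.567,.551,.055,2.066,-1.29],[355.7,-598.8,561.3],[.026,.059,-.998]),
([-1.557,.794,.048,.055,2.204,-1.687],[88.8,-778.2,579.4],[.045,-.094,-.995]),
([-1.562,.786,.048,.095,1.708,-1.675],[99.2,-900.2,632],[.099,-.56,-.822]),
([-.102,.392,2.101,-.966,.723,.513],[468.7,-130.4,161.1],[.097,-.557,-.825]),
([-.186,.501,2.114,-1.133,.623,.642],[480.8,-169.6,109.8],[.093,-.555,-.826]),
([-.153,.488,2.167,-1.133,.622,.691],[456,-148.7,105.1],[.08,-.546,-.834])]
def fk(q,x):
    a,d,h,L2,e,L3,L6,w=x; E=lambda ax,t: Ro.from_euler(ax,t).as_matrix(); X,Y,Z=np.eye(3)
    R=E('z',q[0]); p=R@[a,d,h]; R=R@E('y',q[1]); p=p+R@[0,0,L2]; R=R@E('y',q[2]); p=p+R@[e,0,L3]
    R=R@E('z',q[3])@E('y',q[4]); p=p+R@[w,0,L6]; R=R@E('z',q[5]-np.pi/2); return p,R
def res(x):
    o=[]
    for q,p,z in D:
        P,R=fk(q,x); o+=list(P-p)
        if z: o+=list(300*(R[:,2]-z))
    return o
F=least_squares(res,[0,66,300,600,0,450,400,0],loss='soft_l1'); X=F.x
def ik(p,z,yaz,q0):
    p=np.array(p,float); z=np.array(z,float)/np.linalg.norm(z); yv=np.array([np.cos(yaz),np.sin(yaz),0]); yv-=z*(yv@z); yv/=np.linalg.norm(yv)
    Rt=np.c_[np.cross(yv,z),yv,z]
    def f(q): P,R=fk(q,X); return np.r_[P-p,300*(R-Rt).ravel()]
    return least_squares(f,q0)
E
python3 - <<'E'
from kin import *
print(X.round(1),np.abs(res(X)).max(), np.round(res(X),0))
q0=D[-2][0]
rowd=np.radians(9)
for th in (35,30,25,20):
    t=np.radians(th); z=[.156*np.sin(t),-.988*np.sin(t),-np.cos(t)]
    for nm,p in (('timer',(477.2,-174.6,96.2)),('far',(584,-145,111)),('drawn',(472,-120,160))):
        r=ik(p,z,rowd,q0); print(th,nm,r.x.round(2),round(r.cost,2))
E
```

```text
[-1.000e-01  6.580e+01  1.961e+02  5.871e+02  4.310e+01  4.110e+02
  2.714e+02  1.000e-01] 0.3176775025306045 [ 0. -0.  0. -0. -0.  0.  0.  0.  0. -0.  0. -0. -0. -0.  0.  0.  0.  0.
  0.  0.  0. -0. -0. -0.  0. -0.  0.  0.  0. -0. -0. -0. -0.  0. -0.  0.
 -0. -0.  0.  0.  0. -0.  0. -0. -0. -0. -0. -0. -0. -0.  0.]
35 timer [-0.19  0.53  2.13 -1.21  0.62  3.86] 0.0
35 far [-0.1   0.6   1.86 -0.95  0.75  3.62] 0.0
35 drawn [-0.07  0.4   2.09 -0.96  0.75  3.67] 0.0
30 timer [-0.23  0.51  2.11 -1.05  0.56  3.67] 0.0
30 far [-0.14  0.58  1.85 -0.81  0.72  3.47] 0.0
30 drawn [-0.12  0.38  2.07 -0.83  0.71  3.52] 0.0
25 timer [-0.27  0.49  2.09 -0.86  0.53  3.46] 0.0
25 far [-0.17  0.57  1.83 -0.66  0.71 -2.96] 0.0
25 drawn [-0.16  0.37  2.05 -0.68  0.69  3.35] 0.0
20 timer [-0.32  0.48  2.07 -0.66  0.52  3.23] 0.0
20 far [-0.21  0.56  1.81 -0.52  0.71 -3.12] 0.0
20 drawn [-0.21  0.36  2.04 -0.53  0.69  3.18] 0.0
```

The fitted model matches all the data to within 0.3 mm. The timer needs a lean of at most about 31° to keep q4 in range. I'll work out which push at the q4 limit sheds lean.

```bash
cat >> kin.py <<'E'
def jac(q):
    P,R=fk(q,X); J=np.zeros((6,6))
    for i in range(6):
        d=np.zeros(6); d[i]=1e-5; P2,R2=fk(np.array(q)+d,X)
        J[:3,i]=(P2-P)/1e-5/1000; J[3:,i]=Ro.from_matrix(R2@R.T).as_rotvec()/1e-5
    return J,P,R
def lock(q,j,w2=2.9):
    J,P,R=jac(q); A=np.delete(J,j,1); n=np.linalg.svd(A.T)[2][-1]  # wrench reciprocal to free joints
    # residual r = W^-1 n (n.req)/(n W^-1 n)
    k=n[:3]@n[:3]+n[3:]@n[3:]/w2; f=n[:3]/np.linalg.norm(n[:3])
    rot=-n[3:]/w2*(n[:3]@f)*.05/k
    print('push dir tool',(R.T@f).round(3),'world',f.round(3),'per 50mm: rot world',rot.round(4),'dz',np.cross(rot,R[:,2]).round(4),'moves mm',((f*.05-n[:3]*(n[:3]@f)*.05/k)*1000).round(1))
E
python3 - <<'E'
from kin import *
for q,j in ((D[4][0],2),(D[-1][0],3)):
    for w2 in (2.9,1.,.3,.1): lock(q,j,w2)
E
```

```text
push dir tool [-0.817 -0.03   0.575] world [-0.076  0.753 -0.653] per 50mm: rot world [0.0037 0.0005 0.0001] dz [-0.0005  0.0037 -0.0004] moves mm [-0.1  0.6 -0.5]
push dir tool [-0.817 -0.03   0.575] world [-0.076  0.753 -0.653] per 50mm: rot world [0.0105 0.0014 0.0004] dz [-0.0013  0.0104 -0.001 ] moves mm [-0.2  1.8 -1.5]
push dir tool [-0.817 -0.03   0.575] world [-0.076  0.753 -0.653] per 50mm: rot world [0.0315 0.0041 0.0011] dz [-0.004   0.0314 -0.0031] moves mm [-0.5  5.3 -4.6]
push dir tool [-0.817 -0.03   0.575] world [-0.076  0.753 -0.653] per 50mm: rot world [0.0737 0.0096 0.0025] dz [-0.0093  0.0734 -0.0074] moves mm [ -1.3  12.4 -10.8]
push dir tool [-0.245  0.526  0.815] world [-0.486 -0.321 -0.813] per 50mm: rot world [ 0.005   0.006  -0.0034] dz [-0.0068  0.0039 -0.0032] moves mm [-2.2 -1.5 -3.7]
push dir tool [-0.245  0.526  0.815] world [-0.486 -0.321 -0.813] per 50mm: rot world [ 0.0123  0.0147 -0.0085] dz [-0.0169  0.0096 -0.0079] moves mm [-5.5 -3.6 -9.2]
push dir tool [-0.245  0.526  0.815] world [-0.486 -0.321 -0.813] per 50mm: rot world [ 0.0268  0.032  -0.0184] dz [-0.0368  0.0209 -0.0172] moves mm [-12.   -7.9 -20.1]
push dir tool [-0.245  0.526  0.815] world [-0.486 -0.321 -0.813] per 50mm: rot world [ 0.0404  0.0484 -0.0278] dz [-0.0555  0.0315 -0.0259] moves mm [-18.1 -12.  -30.3]
```

>>> arm_command:
  targets:
    - [0, 0, -45, 0, 0]
    - [0, 0, -90, 0, 0]

```text
t: 13.1
eef_pos: [447.7, -98.8, 179.7]
tcp_rot: [-3.133, 0.583, 1.725]
ft_force: [0.3, 0.1, -0.1]
opening: 0.001
grip_force: 0.0
```

```bash
python3 -c "
from kin import *
shifts([(350,250,450),(40,590,590)])
z=[.08,-.546,-.834]
for p in ((350,250,450),(40,590,590),(22,612,614)): r=ik(p,z,.15,[.9,.5,1.2,-.2,1.2,-.5]); print(r.x.round(2),r.cost)
"
```

```text
t 13.1 p [447.7 -98.8 179.7] z [ 0.076 -0.545 -0.835] yaz 8.6 q [-0.039  0.339  2.109 -0.868  0.79   0.469]
(350, 250, 450) -> [ 151.5  -46.5 -423.2] len 452.0
(40, 590, 590) -> [ 394.7 -303.2 -749.1] len 899.0
[ 0.75  0.19  1.51 -0.48  1.78 -2.56] 2.0935656578138253e-25
[ 1.46  0.64  0.46 -0.28  2.6  -2.03] 5.298431630941671e-26
[ 1.48  0.77  0.12 -0.39  2.8  -2.14] 3.2021739613500713e-26
```

>>> arm_command:
  targets:
    - [17, -5, -46, 0, 0]
    - [34, -10, -92, 0, 0]
    - [51, -16, -138, 0, 0]
    - [68, -21, -184, 0, 0]
    - [85, -26, -230, 0, 0]

```text
t: 13.6
eef_pos: [392.6, 93.2, 325.9]
tcp_rot: [-3.137, 0.584, 1.724]
ft_force: [0.9, 0.8, -0.1]
opening: 0.001
grip_force: 0.0
```

>>> arm_command:
  targets:
    - [20, -10, -44, 0, 0]
    - [40, -20, -88, 0, 0]
    - [60, -30, -132, 0, 0]
    - [80, -40, -176, 0, 0]

```text
t: 14.0
eef_pos: [328.9, 248.7, 428.5]
tcp_rot: [-3.137, 0.584, 1.724]
ft_force: [0.4, 0.1, 0.5]
opening: 0.002
grip_force: 0.0
```

```bash
python3 -c "
from h import *
shifts([(40,680,480)])"
```

```text
t 14.0 p [328.9 248.7 428.5] z [ 0.08  -0.546 -0.834] yaz 8.7 q [ 0.781  0.175  1.585 -0.467  1.737  0.634]
(40, 680, 480) -> [ 364.  -220.9 -301.4] len 522.0
```

>>> arm_command:
  targets:
    - [34, -21, -28, 0, 0]
    - [68, -42, -56, 0, 0]
    - [102, -63, -84, 0, 0]
    - [136, -84, -112, 0, 0]
    - [170, -105, -140, 0, 0]

```text
t: 14.5
eef_pos: [192.4, 449.1, 451.1]
tcp_rot: [-3.137, 0.585, 1.724]
ft_force: [0.5, 0.1, 0.4]
opening: 0.007
grip_force: 0.0
```

>>> arm_command:
  targets:
    - [34, -21, -28, 0, 0]
    - [68, -42, -56, 0, 0]
    - [102, -63, -84, 0, 0]
    - [136, -84, -112, 0, 0]
    - [165, -101, -137, 0, 0]

```text
t: 15.0
eef_pos: [60.6, 644.7, 474.7]
tcp_rot: [-3.137, 0.585, 1.725]
ft_force: [1.6, 0.4, 0.0]
opening: 0.002
grip_force: 0.0
```

```bash
python3 -c "
from kin import *
shifts([]); q=env.state()['joints']; lock(q,2,.35)
z=[.08,-.546,-.834]
for y in (700,710,720,730,740): r=ik((40,y,480),z,.15,q); print(y,r.x.round(2),r.cost)
"
```

```text
t 15.0 p [ 60.6 644.7 474.7] z [ 0.08  -0.546 -0.834] yaz 8.7 q [ 1.439  0.71   0.611 -0.22   2.375  1.171]
push dir tool [-0.393 -0.166 -0.904] world [0.041 0.843 0.536] per 50mm: rot world [ 0.0153 -0.0029  0.0034] dz [ 0.0042  0.013  -0.0081] moves mm [0.1 1.6 1. ]
700 [ 1.47  0.9   0.22 -0.26  2.59 -2.  ] 4.870916016011791e-26
710 [ 1.47  0.96  0.07 -0.29  2.66 -2.04] 1.7318678505869337e-26
720 [ 1.47  1.04 -0.1  -0.36  2.75 -2.11] 10.614723098072934
730 [ 1.47  1.04 -0.1  -0.35  2.75 -2.11] 83.01181097425432
740 [ 1.48  1.04 -0.1  -0.35  2.74 -2.1 ] 224.05224813918863
```

>>> arm_command:
  targets:
    - [20, -10, -25, 0, 0]
    - [36, -16, -48, 0, 0]

```text
t: 15.2
eef_pos: [40.4, 691.7, 492.4]
tcp_rot: [-3.138, 0.586, 1.727]
ft_force: [0.2, 0.3, 0.8]
opening: 0.004
grip_force: 0.0
```

>>> arm_command:
  targets:
    - [0, -8, -35, 0, 0]

```text
t: 15.3
eef_pos: [31.0, 693.4, 508.3]
tcp_rot: [-3.138, 0.586, 1.726]
ft_force: [-1.2, 34.3, 50.9]
opening: 0.005
grip_force: 0.0
```

>>> arm_command:
  targets:
    - [-15, -8, -46, 0, 0]

```text
t: 15.4
eef_pos: [21.4, 678.6, 529.2]
tcp_rot: [-3.137, 0.592, 1.728]
ft_force: [0.1, 1.6, -1.1]
opening: 0.002
grip_force: 0.0
```

>>> arm_command:
  targets:
    - [-15, -8, -46, 0, 0]

```text
t: 15.5
eef_pos: [11.9, 658.9, 561.8]
tcp_rot: [3.138, 0.568, 1.726]
ft_force: [-0.6, -0.2, 1.4]
opening: 0.004
grip_force: 0.0
```

>>> arm_command:
  targets:
    - [-15, -8, -46, 0, 0]

```text
t: 15.6
eef_pos: [2.6, 639.8, 588.7]
tcp_rot: [3.134, 0.554, 1.725]
ft_force: [-0.5, 0.2, 0.5]
opening: 0.002
grip_force: 0.0
```

```bash
python3 -c "
from kin import *
shifts([]); q=env.state()['joints']; lock(q,2,.35)
"
```

```text
t 15.6 p [  2.6 639.8 588.7] z [ 0.088 -0.519 -0.85 ] yaz 9.0 q [ 1.514  0.832  0.05  -0.342  2.783  1.069]
push dir tool [0.331 0.106 0.938] world [ 0.021 -0.781 -0.624] per 50mm: rot world [-0.0129  0.0014 -0.0022] dz [-0.0023 -0.0111  0.0066] moves mm [ 0.  -1.  -0.8]
```

>>> arm_command:
  targets:
    - [12, 4, -40, 0, 0]

```text
t: 15.7
eef_pos: [1.8, 637.6, 594.3]
tcp_rot: [3.13, 0.538, 1.725]
ft_force: [-0.2, 0.6, 0.0]
opening: 0.005
grip_force: 0.0
```

>>> arm_command:
  targets:
    - [12, 4, -40, 0, 0]

```text
t: 15.8
eef_pos: [3.1, 639.8, 592.3]
tcp_rot: [3.128, 0.533, 1.725]
ft_force: [0.0, 0.2, -0.7]
opening: 0.004
grip_force: 0.0
```

```bash
python3 -c "
from kin import *
shifts([(330,250,430)]); q=env.state()['joints']
R=Ro.from_euler('xyz',env.state()['tcp_rot']).as_matrix(); z=R[:,2]
for d in (0,6): r=ik(np.array([477.4,-174.6,96.2])+d*z,z,np.arctan2(R[1,1],R[0,1]),D[-2][0]); print(r.x.round(3),r.cost)
"
```

```text
t 15.8 p [  3.1 639.8 592.3] z [ 0.092 -0.5   -0.861] yaz 9.2 q [ 1.514  0.823  0.05  -0.336  2.769  1.074]
(330, 250, 430) -> [-292.6  258.2  364.5] len 534.0
[-0.231  0.507  2.121 -1.085  0.554  3.705] 4.827903928257621e-26
[-0.237  0.518  2.123 -1.107  0.546  3.723] 1.735938143912952e-25
```

The lean is now 30.6°, and the pressed pose is within range (q4 -1.107). Going back to the timer.

>>> arm_command:
  targets:
    - [-26, 23, 33, 0, 0]
    - [-52, 46, 66, 0, 0]
    - [-79, 70, 98, 0, 0]
    - [-105, 93, 131, 0, 0]
    - [-132, 117, 164, 0, 0]

```text
t: 16.3
eef_pos: [120.3, 502.7, 533.2]
tcp_rot: [3.129, 0.536, 1.724]
ft_force: [1.2, 0.8, 1.7]
opening: 0.005
grip_force: 0.0
```

>>> arm_command:
  targets:
    - [-26, 23, 33, 0, 0]
    - [-52, 46, 66, 0, 0]
    - [-79, 70, 98, 0, 0]
    - [-105, 93, 131, 0, 0]
    - [-132, 117, 164, 0, 0]

```text
t: 16.8
eef_pos: [267.9, 326.8, 461.0]
tcp_rot: [3.13, 0.535, 1.725]
ft_force: [-0.0, 0.5, -0.6]
opening: 0.009
grip_force: 0.0
```

```bash
python3 -c "
from h import *
shifts([(450,-60,230),(468,-124,179)])"
```

```text
t 16.8 p [267.9 326.8 461. ] z [ 0.089 -0.502 -0.86 ] yaz 9.1 q [ 0.96   0.194  1.461 -0.386  1.861  0.763]
(450, -60, 230) -> [-234.9  116.   409.2] len 486.0
(468, -124, 179) -> [-265.7  123.1  486.8] len 568.0
```

>>> arm_command:
  targets:
    - [-23, 12, 42, 0, 0]
    - [-47, 23, 84, 0, 0]
    - [-70, 35, 126, 0, 0]
    - [-94, 46, 168, 0, 0]
    - [-118, 58, 205, 0, 0]

```text
t: 17.3
eef_pos: [358.1, 132.6, 344.8]
tcp_rot: [3.131, 0.534, 1.725]
ft_force: [0.6, 0.4, -0.0]
opening: 0.004
grip_force: 0.0
```

>>> arm_command:
  targets:
    - [-23, 12, 42, 0, 0]
    - [-47, 23, 84, 0, 0]
    - [-70, 35, 126, 0, 0]
    - [-94, 46, 168, 0, 0]
    - [-118, 58, 205, 0, 0]

```text
t: 17.8
eef_pos: [449.1, -61.0, 229.0]
tcp_rot: [3.131, 0.532, 1.724]
ft_force: [0.8, 0.0, -0.7]
opening: 0.005
grip_force: 0.0
```

```bash
python3 -c "
from h import *
p=np.array([477.4,-174.6,96.2]); s=np.array([-.0895,.567,.819])
shifts([p+70*s,p+8*s,p,p-4*s])"
```

```text
t 17.8 p [449.1 -61.  229. ] z [ 0.088 -0.5   -0.862] yaz 9.1 q [ 0.021  0.249  2.037 -0.697  0.897  0.321]
[ 471.135 -134.91   153.53 ] -> [-27.6   9.4 103.9] len 108.0
[ 476.684 -170.064  102.752] -> [-32.5   8.8 165.7] len 169.0
[ 477.4 -174.6   96.2] -> [-33.1   8.8 173.7] len 177.0
[ 477.758 -176.868   92.924] -> [-33.4   8.7 177.7] len 181.0
```

>>> arm_command:
  targets:
    - [-12, 4, 46, 0, 0]
    - [-25, 9, 92, 0, 0]
    - [-29, 9, 130, 0, 0]
    - [-32, 9, 158, 0, 0]
    - [-32, 9, 166, 0, 0]

```text
t: 18.3
eef_pos: [476.1, -169.1, 101.6]
tcp_rot: [3.134, 0.531, 1.724]
ft_force: [-0.0, 0.2, 0.1]
opening: 0.003
grip_force: 0.0
```

>>> arm_command:
  targets:
    - [0, 0, 0, 0, 0]
    - [0, 0, 4, 0, 0]
    - [-1, 0, 8, 0, 0]

```text
t: 18.6
eef_pos: [479.1, -172.5, 99.3]
tcp_rot: [3.126, 0.534, 1.723]
ft_force: [0.3, 1.1, -0.2]
opening: 0.003
grip_force: 0.1
```

```bash
python3 -c "
from h import *
p=np.array([477.4,-174.6,96.2]); s=np.array([-.0895,.567,.819])
shifts([p,p-5*s])"
```

```text
t 18.6 p [ 479.1 -172.5   99.3] z [ 0.093 -0.501 -0.861] yaz 9.2 q [-0.225  0.503  2.116 -1.072  0.561  0.56 ]
[ 477.4 -174.6   96.2] -> [-0.  -2.   3.6] len 4.0
[ 477.8475 -177.435    92.105 ] -> [-0.4 -2.1  8.5] len 9.0
```

>>> arm_command:
  targets:
    - [0, -2, 2, 0, 0]

```text
t: 18.7
eef_pos: [477.6, -174.0, 97.5]
tcp_rot: [3.126, 0.534, 1.723]
ft_force: [1.5, 2.5, 2.3]
opening: 0.007
grip_force: 1.8
```

>>> arm_command:
  targets:
    - [0, 0, 2, 0, 0]

```text
t: 18.8
eef_pos: [477.6, -175.2, 95.7]
tcp_rot: [3.126, 0.534, 1.723]
ft_force: [0.7, 2.8, 4.7]
opening: 0.005
grip_force: 2.3
```

>>> arm_command:
  targets:
    - [0, 0, 2, 0, 0]

```text
t: 18.9
eef_pos: [478.0, -176.3, 94.1]
tcp_rot: [3.126, 0.535, 1.723]
ft_force: [1.1, 13.9, 25.0]
opening: 0.002
grip_force: 14.6
```

The force rose through the spring's 5 N to 28 N at the stop. I'll let go, back off and check.

>>> arm_command:
  targets:
    - [0, 0, -20, 0, 0]
    - [0, 0, -50, 0.0, 0.4]
    - [0, 0, -70, 0, 0.6]
    - [0, 0, -70, 0, 0.75]
    - [0, 0, -70, 0, 0.75]

```text
t: 19.4
eef_pos: [470.9, -141.4, 153.5]
tcp_rot: [3.127, 0.534, 1.723]
ft_force: [0.0, 0.2, 0.1]
opening: 0.282
grip_force: 0.0
```

```bash
python3 -c "
from h import *
c=cam('top'); save(c,'t3.png',(400,200,560,340),4)
s=np.array([-.0895,.567,.819]); p=np.array([477.4,-174.6,98.0])
print(proj(c,[p,p+22*s])); shifts([p+22*s])"
```

```text
[[466.65826663 302.84532397]
 [462.59843519 303.48559432]]
t 19.45 p [ 470.7 -141.6  153. ] z [ 0.09  -0.501 -0.861] yaz 9.1 q [-0.16   0.393  2.092 -0.886  0.668  0.399]
[ 475.431 -162.126  116.018] -> [ 0.7  1.  42.6] len 43.0
```

View pics/t3.png

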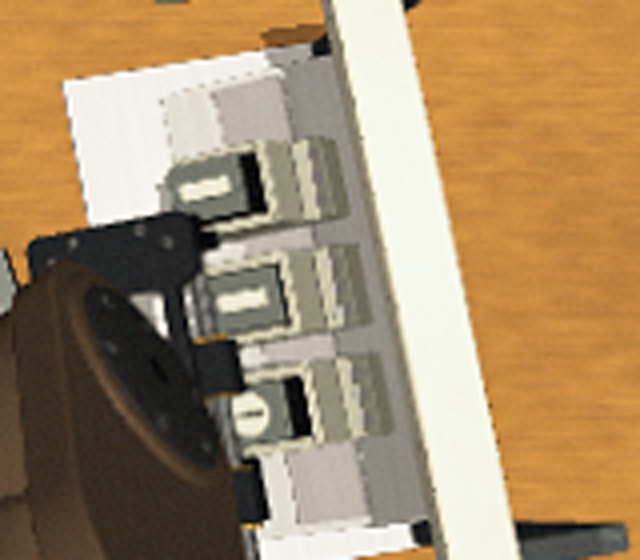

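The timer is up: its dial is at full-image (462.5, 303.2), against (462.6, 303.5) predicted for a 22 mm rise. Opening and going down to grasp.

>>> arm_command:
  targets:
    - [0, 1, 12, 0, 0.5]
    - [0, 1, 20, 0, 0.5]
    - [0, 1, 28, 0, 0.5]

```text
t: 19.75
eef_pos: [474.1, -155.9, 127.9]
tcp_rot: [3.13, 0.533, 1.723]
ft_force: [0.1, -0.1, 0.2]
opening: 0.494
grip_force: 0.0
```

>>> arm_command:
  targets:
    - [0, 0, 12, 0, 0.5]
    - [-1, 0, 24, 0, 0.5]
    - [-1, 0, 31, 0, 0.5]
    - [-1, 0, 35, 0, 0.5]

```text
t: 20.15
eef_pos: [477.5, -174.1, 98.8]
tcp_rot: [3.129, 0.533, 1.723]
ft_force: [-0.4, 0.1, 0.7]
opening: 0.499
grip_force: 0.0
```

```bash
python3 -c "
from h import *
s=np.array([-.0895,.567,.819]); p=np.array([477.4,-174.6,98.0])
shifts([p+s]); print(env.state()['opening'],env.state()['ft_force'])"
```

```text
t 20.15 p [ 477.5 -174.1   98.8] z [ 0.089 -0.5   -0.861] yaz 9.1 q [-0.229  0.503  2.118 -1.071  0.561  0.557]
[ 477.3105 -174.033    98.819 ] -> [ 0.1 -0.1 -0.1] len 0.0
0.498509371561942 [-0.43695352  0.14994165  0.73526985]
```

Spot on. Closing.

>>> arm_command:
  targets:
    - [0, 0, 0, 0, 0.2]
    - [0, 0, 0, 0, 0.2]
    - [0, 0, 0, 0, 0.2]
    - [0, 0, 0, 0, 0.2]
    - [0, 0, 0, 0, 0.2]

```text
t: 20.65
eef_pos: [479.3, -173.2, 100.4]
tcp_rot: [3.124, 0.534, 1.723]
ft_force: [6.0, 0.4, -2.1]
opening: 0.293
grip_force: 30.0
```

Gripped: 27.8 mm wide, 30 N. I'll relieve the side load by 2 mm and draw out along the well axis.

>>> arm_command:
  targets:
    - [0, 2, -1, 0, 0.2]
    - [1, 2, -6, 0, 0.2]
    - [1, 2, -13, 0, 0.2]
    - [2, 2, -20, 0, 0.2]

```text
t: 21.05
eef_pos: [477.4, -161.4, 116.7]
tcp_rot: [3.128, 0.534, 1.723]
ft_force: [0.1, -3.0, -0.5]
opening: 0.29
grip_force: 30.0
```

>>> arm_command:
  targets:
    - [1, 0, -10, 0, 0.2]
    - [2, 0, -20, 0, 0.2]
    - [3, 0, -32, 0, 0.2]
    - [5, 0, -45, 0, 0.2]
    - [5, 0, -60, 0, 0.2]

```text
t: 21.55
eef_pos: [471.1, -126.3, 165.8]
tcp_rot: [3.128, 0.533, 1.723]
ft_force: [0.9, 0.0, -0.7]
opening: 0.292
grip_force: 30.0
```

```bash
python3 -c "
from h import *
c=cam('top'); save(c,'t4.png',(360,180,560,340),3.5)
s=cam('scene'); cv2.imwrite('pics/s4.png',cv2.resize(s['frame'][120:280,140:300,::-1],None,fx=3.5,fy=3.5))
a=cv2.imread('pics/t4.png')[:560]; b=cv2.imread('pics/s4.png'); 
m=np.hstack([cv2.resize(a,(448,358)),cv2.resize(b,(350,350))[:350].copy() if 0 else cv2.resize(b,(350,358))]); cv2.imwrite('pics/m4.png',m)
shifts([(400,60,350)]); print(env.state()['opening'],env.state()['ft_force'],env.state()['grip_force'])"
```

```text
t 21.65 p [ 471.9 -126.2  166.8] z [ 0.093 -0.5   -0.861] yaz 9.2 q [-0.126  0.369  2.078 -0.843  0.706  0.378]
(400, 60, 350) -> [  74.6  -38.6 -257.6] len 271.0
0.2942225552918713 [-0.13582626 -0.17798748 -0.67118933] 29.999511390924454
```

View pics/m4.png

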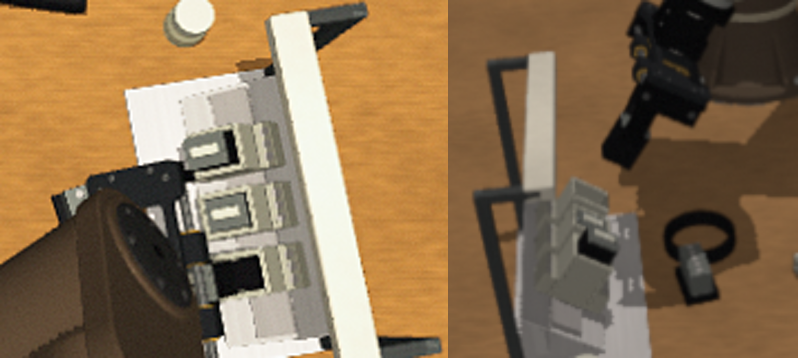

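The timer is out and held, and its socket is empty. Next I'll simulate un-leaning at the elbow limit with the model to choose where to do it.

```bash
cat >> kin.py <<'E'
LO=np.array([-3.1,-.84,.05,-1.13,.06,-9]);HI=np.array([3.1,2.19,2.79,4.28,2.93,9])
def step(q,sh,w2=.35):
    P,R=fk(q,X); Pt=P+R@np.array(sh,float)
    def f(v): p,r=fk(v,X); return np.r_[(p-Pt)/1000,np.sqrt(w2)*Ro.from_matrix(r@R.T).as_rotvec()]
    return least_squares(f,np.clip(q,LO+1e-4,HI-1e-4),bounds=(LO,HI)).x
def go(q,xyz,z,yaz): return ik(xyz,z,yaz,q).x
E
python3 - <<'E'
from kin import *
s=env.state(); q=s['joints'].copy(); R=Ro.from_euler('xyz',s['tcp_rot']).as_matrix(); z=R[:,2]
q[5]+=np.pi
for x0 in (40,-40,-120):
    a=q.copy()
    for w in ((400,60,350),(200,450,450),(x0,640,450)): a=go(a,w,z,.16)
    b=a.copy(); zs=[];
    for k in range(40):
        P,Rr=fk(b,X); az=np.arctan2(P[1],P[0]); f=np.array([np.cos(az)*.85,np.sin(az)*.85,.5])*50
        b=step(b,Rr.T@f); zz=fk(b,X)[1][:,2]
        if k%6==5: zs.append((k,zz.round(3).tolist(),b.round(2)[[2,3,4]].tolist(),fk(b,X)[0].round(0).tolist()))
        if zz[1]>-.01: break
    print(x0,a.round(2)); [print(v) for v in zs]; print(k,zz.round(3),fk(b,X)[0].round(0))
c=cam('scene')
for uv in ((490,120),(440,68),(515,235)): print(onz(c,uv,0).round(0))
E
```

```text
40 [ 1.47  0.66  0.75 -0.19  2.24  4.37]
(5, [0.111, -0.43, -0.896], [0.05, -0.29, 2.57], [52.0, 724.0, 492.0])
(11, [0.138, -0.315, -0.939], [0.05, -0.28, 2.46], [65.0, 748.0, 492.0])
(17, [0.168, -0.179, -0.969], [0.05, -0.26, 2.32], [81.0, 779.0, 492.0])
(23, [0.2, -0.023, -0.98], [0.05, -0.25, 2.17], [98.0, 817.0, 495.0])
24 [ 0.205  0.004 -0.979] [101. 824. 496.]
-40 [ 1.57  0.67  0.73 -0.12  2.26  4.5 ]
(5, [0.096, -0.43, -0.898], [0.05, -0.18, 2.59], [-42.0, 723.0, 491.0])
(11, [0.099, -0.316, -0.944], [0.05, -0.16, 2.49], [-37.0, 746.0, 490.0])
(17, [0.102, -0.18, -0.978], [0.05, -0.15, 2.36], [-32.0, 777.0, 490.0])
(23, [0.103, -0.024, -0.994], [0.05, -0.13, 2.21], [-27.0, 816.0, 492.0])
24 [ 0.104  0.003 -0.995] [-26. 823. 492.]
-120 [ 1.67  0.69  0.69 -0.06  2.29  4.63]
(5, [0.08, -0.429, -0.9], [0.05, -0.07, 2.6], [-134.0, 713.0, 487.0])
(11, [0.059, -0.316, -0.947], [0.05, -0.04, 2.49], [-138.0, 736.0, 487.0])
(17, [0.034, -0.183, -0.983], [0.05, -0.02, 2.36], [-144.0, 765.0, 487.0])
(23, [0.005, -0.03, -1.0], [0.05, -0.0, 2.22], [-151.0, 802.0, 489.0])
24 [-0.    -0.003 -1.   ] [-152.  809.  490.]
[-233.  826.    0.]
[-810.  768.   -0.]
[491. 658.   0.]
```

```bash
python3 -c "
from h import *
shifts([(390,80,350),(190,450,450),(-100,650,455)])"
```

```text
t 21.7 p [ 471.8 -126.7  165.9] z [ 0.093 -0.5   -0.861] yaz 9.2 q [-0.127  0.37   2.078 -0.845  0.705  0.379]
(390, 80, 350) -> [  92.9  -45.3 -269.4] len 289.0
(190, 450, 450) -> [ 383.  -182.3 -559.2] len 702.0
(-100, 650, 455) -> [ 588.5 -436.6 -690.5] len 1007.0
```

>>> arm_command:
  targets:
    - [15, -8, -45, 0, 0.2]
    - [31, -15, -90, 0, 0.2]
    - [47, -23, -135, 0, 0.2]
    - [62, -30, -180, 0, 0.2]
    - [78, -38, -225, 0, 0.2]

```text
t: 22.2
eef_pos: [402.5, 46.8, 319.6]
tcp_rot: [3.128, 0.533, 1.723]
ft_force: [1.1, -0.1, -0.8]
opening: 0.292
grip_force: 30.0
```

>>> arm_command:
  targets:
    - [30, -14, -33, 0, 0.2]
    - [61, -29, -67, 0, 0.2]
    - [91, -43, -100, 0, 0.2]
    - [122, -58, -134, 0, 0.2]
    - [152, -72, -167, 0, 0.2]

```text
t: 22.7
eef_pos: [296.3, 248.6, 384.5]
tcp_rot: [3.128, 0.534, 1.723]
ft_force: [1.2, -0.0, -0.6]
opening: 0.296
grip_force: 30.0
```

>>> arm_command:
  targets:
    - [30, -14, -33, 0, 0.2]
    - [61, -29, -67, 0, 0.2]
    - [91, -43, -100, 0, 0.2]
    - [122, -58, -134, 0, 0.2]
    - [152, -72, -167, 0, 0.2]

```text
t: 23.2
eef_pos: [190.4, 450.4, 449.8]
tcp_rot: [3.128, 0.535, 1.723]
ft_force: [0.6, -0.2, 0.4]
opening: 0.293
grip_force: 30.0
```

```bash
python3 -c "
from h import *
shifts([(-100,650,455)]); print(env.state()['opening'],env.state()['grip_force'])"
```

```text
t 23.2 p [190.4 450.4 449.8] z [ 0.091 -0.501 -0.86 ] yaz 9.1 q [ 1.187  0.344  1.281 -0.299  1.965  0.979]
(-100, 650, 455) -> [ 205.  -255.  -130.9] len 352.0
0.293116338826756 29.998506903648376
```

>>> arm_command:
  targets:
    - [28, -35, -18, 0, 0.2]
    - [56, -70, -36, 0, 0.2]
    - [84, -104, -54, 0, 0.2]
    - [112, -139, -71, 0, 0.2]
    - [140, -174, -89, 0, 0.2]

```text
t: 23.7
eef_pos: [-8.2, 586.0, 452.4]
tcp_rot: [3.127, 0.535, 1.722]
ft_force: [1.9, 1.2, 0.0]
opening: 0.295
grip_force: 30.0
```

>>> arm_command:
  targets:
    - [28, -35, -18, 0, 0.2]
    - [55, -68, -35, 0, 0.2]
    - [65, -81, -42, 0, 0.2]

```text
t: 24.0
eef_pos: [-102.1, 650.2, 452.8]
tcp_rot: [3.128, 0.537, 1.725]
ft_force: [0.5, -0.1, -1.5]
opening: 0.295
grip_force: 30.0
```

```bash
cat > sim.py <<'E'
from kin import *
s=env.state(); b=s['joints'].copy(); b[5]+=np.pi; shifts([])
P,Rr=fk(b,X); b0=b
for n in range(1,9):
    az=np.arctan2(P[1],P[0]); d=Rr.T@np.array([np.cos(az),np.sin(az),.25])*12*n
    c=step(b0,d)
    if c[2]<.055: break
print('to limit',d.round(0),c.round(2)); b=c
for k in range(32):
    P,Rr=fk(b,X); az=np.arctan2(P[1],P[0]); f=np.array([np.cos(az)*.85,np.sin(az)*.85,.5])*50
    sh=Rr.T@f; b=step(b,sh); zz=fk(b,X)[1][:,2]
    if k%3==0: print(k,sh.round(0),zz.round(3),fk(b,X)[0].round(0),b[2:5].round(2))
    if zz[1]>-.01: break
E
python3 sim.py
```

```text
t 24.0 p [-102.1  650.2  452.8] z [ 0.092 -0.503 -0.859] yaz 9.2 q [ 1.648  0.713  0.643 -0.072  2.319  1.455]
to limit [ 53.   1. -52.] [ 1.65  0.98  0.05 -0.1   2.65  4.56]
0 [ 24.   1. -43.] [ 0.09  -0.485 -0.87 ] [-112.  718.  469.] [ 0.05 -0.1   2.63]
3 [ 26.   1. -42.] [ 0.083 -0.436 -0.896] [-113.  725.  471.] [ 0.05 -0.09  2.59]
6 [ 29.   1. -40.] [ 0.075 -0.381 -0.922] [-114.  735.  474.] [ 0.05 -0.08  2.54]
9 [ 31.   1. -38.] [ 0.067 -0.321 -0.945] [-115.  746.  475.] [ 0.05 -0.07  2.48]
12 [ 34.   1. -36.] [ 0.058 -0.256 -0.965] [-116.  759.  477.] [ 0.05 -0.06  2.42]
15 [ 36.   1. -34.] [ 0.048 -0.186 -0.981] [-118.  774.  479.] [ 0.05 -0.05  2.36]
18 [ 39.   1. -31.] [ 0.038 -0.111 -0.993] [-120.  792.  480.] [ 0.05 -0.04  2.29]
21 [ 41.   1. -28.] [ 0.026 -0.032 -0.999] [-122.  811.  483.] [ 0.05 -0.03  2.21]
```

>>> arm_command:
  targets:
    - [18, 0, -18, 0, 0.2]
    - [33, 0, -33, 0, 0.2]
    - [44, 0, -43, 0, 0.2]
    - [50, 1, -49, 0, 0.2]

```text
t: 24.4
eef_pos: [-108.6, 714.6, 468.9]
tcp_rot: [3.128, 0.538, 1.722]
ft_force: [-1.7, 19.0, 20.4]
opening: 0.292
grip_force: 30.0
```

>>> arm_command:
  targets:
    - [24, 1, -43, 0, 0.2]

```text
t: 24.5
eef_pos: [-108.2, 718.1, 464.9]
tcp_rot: [3.128, 0.529, 1.723]
ft_force: [0.0, 1.2, -1.9]
opening: 0.293
grip_force: 30.0
```

>>> arm_command:
  targets:
    - [25, 1, -43, 0, 0.2]

```text
t: 24.6
eef_pos: [-108.2, 719.8, 471.0]
tcp_rot: [3.127, 0.497, 1.723]
ft_force: [-0.2, -0.5, 0.7]
opening: 0.29
grip_force: 30.0
```

>>> arm_command:
  targets:
    - [26, 1, -42, 0, 0.2]

```text
t: 24.7
eef_pos: [-108.2, 721.6, 473.8]
tcp_rot: [3.127, 0.476, 1.723]
ft_force: [0.5, -0.8, 0.1]
opening: 0.29
grip_force: 30.0
```

>>> arm_command:
  targets:
    - [27, 1, -42, 0, 0.2]

```text
t: 24.8
eef_pos: [-108.3, 724.5, 474.1]
tcp_rot: [3.127, 0.458, 1.724]
ft_force: [0.2, 0.3, -0.3]
opening: 0.29
grip_force: 30.0
```

>>> arm_command:
  targets:
    - [28, 1, -41, 0, 0.2]

```text
t: 24.9
eef_pos: [-108.5, 728.0, 473.1]
tcp_rot: [3.126, 0.441, 1.724]
ft_force: [-0.5, -0.2, -0.4]
opening: 0.296
grip_force: 30.0
```

```bash
python3 sim.py
```

```text
t 24.9 p [-108.5  728.   473.1] z [ 0.08  -0.42  -0.904] yaz 9.2 q [ 1.647  0.957  0.047 -0.09   2.574  1.425]
to limit [10.  0. -8.] [ 1.65  0.96  0.05 -0.09  2.57  4.57]
0 [ 28.   1. -41.] [ 0.077 -0.397 -0.915] [-109.  734.  471.] [ 0.05 -0.08  2.55]
3 [ 30.   1. -39.] [ 0.07  -0.338 -0.938] [-110.  745.  473.] [ 0.05 -0.07  2.5 ]
6 [ 33.   1. -37.] [ 0.062 -0.275 -0.96 ] [-111.  757.  475.] [ 0.05 -0.06  2.44]
9 [ 35.   1. -34.] [ 0.053 -0.206 -0.977] [-112.  772.  477.] [ 0.05 -0.05  2.37]
12 [ 38.   1. -32.] [ 0.043 -0.132 -0.99 ] [-114.  788.  479.] [ 0.05 -0.04  2.31]
15 [ 40.   1. -28.] [ 0.033 -0.054 -0.998] [-116.  807.  481.] [ 0.05 -0.04  2.23]
```

>>> arm_command:
  targets:
    - [28, 1, -41, 0, 0.2]

```text
t: 25.0
eef_pos: [-108.6, 731.4, 472.4]
tcp_rot: [3.126, 0.424, 1.725]
ft_force: [-0.5, 0.3, -1.0]
opening: 0.294
grip_force: 30.0
```

>>> arm_command:
  targets:
    - [29, 1, -40, 0, 0.2]

```text
t: 25.1
eef_pos: [-108.8, 735.1, 471.8]
tcp_rot: [3.126, 0.407, 1.725]
ft_force: [-0.2, -0.2, -0.6]
opening: 0.295
grip_force: 30.0
```

>>> arm_command:
  targets:
    - [30, 1, -39, 0, 0.2]

```text
t: 25.2
eef_pos: [-109.1, 739.1, 470.8]
tcp_rot: [3.126, 0.388, 1.725]
ft_force: [0.1, 0.0, 0.9]
opening: 0.292
grip_force: 30.0
```

>>> arm_command:
  targets:
    - [30, 1, -39, 0, 0.2]

```text
t: 25.3
eef_pos: [-109.3, 742.9, 470.6]
tcp_rot: [3.125, 0.369, 1.726]
ft_force: [0.4, -0.4, -0.1]
opening: 0.297
grip_force: 30.0
```

>>> arm_command:
  targets:
    - [31, 1, -38, 0, 0.2]

```text
t: 25.4
eef_pos: [-109.7, 746.8, 470.4]
tcp_rot: [3.125, 0.349, 1.726]
ft_force: [0.6, -0.2, -0.7]
opening: 0.294
grip_force: 30.0
```

>>> arm_command:
  targets:
    - [32, 1, -37, 0, 0.2]

```text
t: 25.5
eef_pos: [-110.1, 751.3, 469.9]
tcp_rot: [3.125, 0.329, 1.726]
ft_force: [0.5, 0.1, -0.9]
opening: 0.295
grip_force: 30.0
```

>>> arm_command:
  targets:
    - [33, 1, -37, 0, 0.2]

```text
t: 25.6
eef_pos: [-110.5, 755.8, 469.4]
tcp_rot: [3.124, 0.308, 1.727]
ft_force: [-0.5, -0.5, -1.5]
opening: 0.297
grip_force: 30.0
```

>>> arm_command:
  targets:
    - [34, 1, -36, 0, 0.2]

```text
t: 25.7
eef_pos: [-111.1, 760.6, 468.8]
tcp_rot: [3.124, 0.287, 1.727]
ft_force: [-0.4, 0.5, -0.2]
opening: 0.293
grip_force: 30.0
```

>>> arm_command:
  targets:
    - [34, 1, -35, 0, 0.2]

```text
t: 25.8
eef_pos: [-111.7, 765.4, 468.4]
tcp_rot: [3.123, 0.265, 1.728]
ft_force: [-0.6, 0.4, 0.0]
opening: 0.289
grip_force: 30.0
```

>>> arm_command:
  targets:
    - [35, 1, -34, 0, 0.2]

```text
t: 25.9
eef_pos: [-112.2, 770.6, 467.9]
tcp_rot: [3.123, 0.243, 1.728]
ft_force: [0.8, 0.5, -0.6]
opening: 0.288
grip_force: 30.0
```

>>> arm_command:
  targets:
    - [36, 1, -33, 0, 0.2]

```text
t: 26.0
eef_pos: [-113.0, 776.0, 467.1]
tcp_rot: [3.122, 0.221, 1.728]
ft_force: [0.3, -0.5, -0.1]
opening: 0.291
grip_force: 30.0
```

>>> arm_command:
  targets:
    - [37, 1, -32, 0, 0.2]

```text
t: 26.1
eef_pos: [-113.7, 781.9, 466.1]
tcp_rot: [3.122, 0.198, 1.729]
ft_force: [0.4, 0.1, -0.7]
opening: 0.29
grip_force: 30.0
```

>>> arm_command:
  targets:
    - [38, 1, -32, 0, 0.2]

```text
t: 26.2
eef_pos: [-114.5, 787.7, 465.3]
tcp_rot: [3.121, 0.175, 1.729]
ft_force: [0.6, 0.1, -0.6]
opening: 0.294
grip_force: 30.0
```

>>> arm_command:
  targets:
    - [39, 1, -31, 0, 0.2]

```text
t: 26.3
eef_pos: [-115.4, 793.8, 464.7]
tcp_rot: [3.121, 0.151, 1.73]
ft_force: [0.4, -0.5, -0.4]
opening: 0.293
grip_force: 30.0
```

>>> arm_command:
  targets:
    - [40, 1, -29, 0, 0.2]

```text
t: 26.4
eef_pos: [-116.2, 800.5, 463.5]
tcp_rot: [3.12, 0.127, 1.73]
ft_force: [0.3, -0.0, -0.9]
opening: 0.296
grip_force: 30.0
```

>>> arm_command:
  targets:
    - [40, 1, -28, 0, 0.2]

```text
t: 26.5
eef_pos: [-117.2, 807.2, 462.3]
tcp_rot: [3.12, 0.103, 1.731]
ft_force: [0.7, -0.3, -0.9]
opening: 0.294
grip_force: 30.0
```

>>> arm_command:
  targets:
    - [41, 1, -27, 0, 0.2]

```text
t: 26.6
eef_pos: [-118.2, 814.1, 461.3]
tcp_rot: [3.119, 0.078, 1.731]
ft_force: [-0.4, 0.2, 0.3]
opening: 0.295
grip_force: 30.0
```

```bash
python3 -c "
from kin import *
shifts([])
c=cam('top')
import numpy as np
g=c['frame'].astype(int); 
# tray geometry
P=[onz(c,uv,20) for uv in ((321,240),(228,274),(248,328),(341,294))]
ctr=np.mean(P,0); print('tray ctr',ctr.round(1),'sides',[round(np.linalg.norm(P[i]-P[(i+1)%4])) for i in range(4)],'long az',np.degrees(np.arctan2(*(P[1]-P[0])[[1,0]])).round(1))
roi=g[235:335,225:345]; m=(roi.max(2)<60).astype(np.uint8)
n,l,st,ce=cv2.connectedComponentsWithStats(m); 
for i in range(1,n):
  if st[i,4]>60: print('dark',st[i],onz(c,ce[i]+[225,235],28).round(0))
"
```

```text
t 26.6 p [-118.2  814.1  461.3] z [ 0.035 -0.073 -0.997] yaz 9.3 q [ 1.645  0.941  0.048 -0.037  2.228  1.461]
tray ctr [518.3 178.3  20. ] sides [205, 119, 202, 119] long az 110.6
dark [ 75  29  26  29 422] [530. 121.  28.]
```

>>> arm_command:
  targets:
    - [42, 1, -26, 0, 0.2]

```text
t: 26.75
eef_pos: [-119.2, 820.9, 460.4]
tcp_rot: [3.118, 0.054, 1.732]
ft_force: [-0.8, 0.0, -0.9]
opening: 0.292
grip_force: 30.0
```

>>> arm_command:
  targets:
    - [42, 1, -25, 0, 0.2]

```text
t: 26.85
eef_pos: [-120.3, 828.2, 459.7]
tcp_rot: [3.118, 0.028, 1.733]
ft_force: [-0.2, -0.2, 0.1]
opening: 0.297
grip_force: 30.0
```

>>> arm_command:
  targets:
    - [43, 1, -24, 0, 0.2]

```text
t: 26.95
eef_pos: [-121.4, 835.5, 459.2]
tcp_rot: [3.117, 0.002, 1.733]
ft_force: [-0.2, 0.0, -0.7]
opening: 0.293
grip_force: 30.0
```

>>> arm_command:
  targets:
    - [43, 1, -23, 0, 0.2]

```text
t: 27.05
eef_pos: [-122.5, 842.6, 459.0]
tcp_rot: [3.116, -0.024, 1.734]
ft_force: [0.7, -0.1, 0.0]
opening: 0.292
grip_force: 30.0
```

>>> arm_command:
  targets:
    - [44, 1, -22, 0, 0.2]

```text
t: 27.15
eef_pos: [-123.6, 849.9, 459.0]
tcp_rot: [3.116, -0.051, 1.735]
ft_force: [0.3, 0.2, -0.0]
opening: 0.293
grip_force: 30.0
```

```bash
python3 -c "
from kin import *
shifts([(200,520,400),(501,222,200)])
"
```

```text
t 27.15 p [-123.6  849.9  459. ] z [ 0.017  0.054 -0.998] yaz 9.3 q [ 1.645  0.943  0.048 -0.025  2.097  1.469]
(200, 520, 400) -> [-380.8  264.4   46.5] len 466.0
(501, 222, 200) -> [-733.6  508.   235.2] len 923.0
```

>>> arm_command:
  targets:
    - [-39, 27, 10, 0, 0.2]
    - [-78, 54, 20, 0, 0.2]
    - [-117, 81, 30, 0, 0.2]
    - [-156, 108, 40, 0, 0.2]
    - [-195, 135, 50, 0, 0.2]

```text
t: 27.65
eef_pos: [3.9, 720.8, 416.6]
tcp_rot: [3.115, -0.05, 1.735]
ft_force: [1.1, 1.5, 1.0]
opening: 0.294
grip_force: 30.0
```

>>> arm_command:
  targets:
    - [-39, 27, 10, 0, 0.2]
    - [-78, 54, 20, 0, 0.2]
    - [-117, 81, 30, 0, 0.2]
    - [-156, 108, 40, 0, 0.2]
    - [-195, 135, 50, 0, 0.2]

```text
t: 28.15
eef_pos: [170.1, 553.5, 361.0]
tcp_rot: [3.115, -0.05, 1.735]
ft_force: [0.4, -0.3, -1.6]
opening: 0.293
grip_force: 30.0
```

>>> arm_command:
  targets:
    - [-39, 27, 10, 0, 0.2]
    - [-78, 54, 20, 0, 0.2]
    - [-117, 81, 30, 0, 0.2]
    - [-156, 108, 40, 0, 0.2]
    - [-195, 135, 50, 0, 0.2]

```text
t: 28.65
eef_pos: [336.1, 385.8, 305.2]
tcp_rot: [3.114, -0.05, 1.735]
ft_force: [0.4, 0.8, -1.0]
opening: 0.292
grip_force: 30.0
```

```bash
python3 -c "
from kin import *
shifts([(501,222,200),(501,222,60)])
c=cam('top'); print('spray',onz(c,(137,283),160).round(0))
"
```

```text
t 28.65 p [336.1 385.8 305.2] z [ 0.019  0.054 -0.998] yaz 9.3 q [0.71  0.219 1.733 0.031 1.14  0.534]
(501, 222, 200) -> [-193.5  133.3   99.4] len 255.0
(501, 222, 60) -> [-200.5  129.4  239.2] len 338.0
spray [507. 435. 160.]
```

>>> arm_command:
  targets:
    - [-39, 27, 20, 0, 0.2]
    - [-78, 54, 41, 0, 0.2]
    - [-117, 80, 62, 0, 0.2]
    - [-156, 107, 83, 0, 0.2]
    - [-193, 133, 105, 0, 0.2]

```text
t: 29.2
eef_pos: [496.5, 226.8, 197.2]
tcp_rot: [3.113, -0.049, 1.734]
ft_force: [0.3, 0.5, -0.9]
opening: 0.291
grip_force: 30.0
```

>>> arm_command:
  targets:
    - [-2, -1, 45, 0, 0.2]
    - [-5, -2, 90, 0, 0.2]
    - [-7, -4, 125, 0, 0.2]
    - [-8, -4, 140, 0, 0.2]
    - [-8, -4, 140, 0, 0.2]

```text
t: 29.7
eef_pos: [494.2, 226.7, 55.4]
tcp_rot: [3.118, -0.048, 1.734]
ft_force: [0.4, -0.6, -0.9]
opening: 0.295
grip_force: 30.0
```

```bash
python3 -c "
from kin import *
s=cam('scene'); save(s,'s5.png',(280,150,420,290),4)
shifts([(501,222,36)]); print(proj(s,[env.state()['eef_pos']]),env.state()['ft_force'])
"
```

```text
t 29.75 p [494.9 227.   56.8] z [ 0.017  0.052 -0.999] yaz 9.3 q [0.286 0.584 1.929 0.08  0.599 0.058]
(501, 222, 36) -> [-6.9  4.7 20.6] len 22.0
[[361.49899092 220.52082411]] [ 0.02457221  0.13783194 -0.01429178]
```

View pics/s5.png

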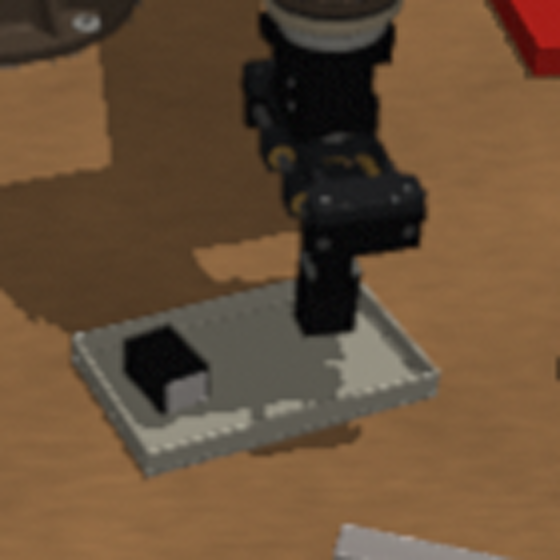

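The timer hangs upright over the free end of the tray (crop (327,300)), clear of the scrap at (165,370). Lowering.

>>> arm_command:
  targets:
    - [-3, 2, 6, 0, 0.2]
    - [-6, 3, 11, 0, 0.2]
    - [-6, 3, 15, 0, 0.2]

```text
t: 30.05
eef_pos: [499.6, 222.1, 42.4]
tcp_rot: [3.114, -0.049, 1.734]
ft_force: [-0.1, -0.1, -1.0]
opening: 0.295
grip_force: 30.0
```

>>> arm_command:
  targets:
    - [0, 0, 2, 0, 0.2]

```text
t: 30.15
eef_pos: [499.1, 222.3, 40.0]
tcp_rot: [3.115, -0.049, 1.734]
ft_force: [-0.4, -0.2, 0.1]
opening: 0.296
grip_force: 30.0
```

>>> arm_command:
  targets:
    - [0, 0, 2, 0, 0.2]

```text
t: 30.25
eef_pos: [499.1, 222.6, 38.0]
tcp_rot: [3.116, -0.049, 1.734]
ft_force: [-0.0, -0.2, -0.0]
opening: 0.291
grip_force: 30.0
```

>>> arm_command:
  targets:
    - [0, 0, 2, 0, 0.2]

```text
t: 30.35
eef_pos: [499.2, 222.7, 36.1]
tcp_rot: [3.115, -0.049, 1.735]
ft_force: [1.3, -5.0, 14.4]
opening: 0.291
grip_force: 30.0
```

Touched the floor at 14 N. Releasing.

>>> arm_command:
  targets:
    - [0, 0, 0.5, 0, 0.32]
    - [0, 0, 0, 0, 0.38]
    - [0, 0, 0, 0, 0.5]
    - [0, 0, 0, 0, 0.55]

```text
t: 30.75
eef_pos: [499.1, 222.6, 36.1]
tcp_rot: [3.116, -0.049, 1.735]
ft_force: [0.4, 0.0, -0.4]
opening: 0.495
grip_force: 0.0
```

>>> arm_command:
  targets:
    - [0, 0, -20, 0, 0.55]
    - [0, 0, -60, 0, 0.55]
    - [0, 0, -110, 0, 0.3]
    - [0, 0, -150, 0, 0]

```text
t: 31.15
eef_pos: [496.4, 214.7, 188.2]
tcp_rot: [3.115, -0.049, 1.735]
ft_force: [0.7, -0.3, 0.5]
opening: 0.436
grip_force: 0.0
```

```bash
python3 -c "
from kin import *
s=cam('scene'); cv2.imwrite('pics/s6.png',cv2.resize(s['frame'][190:280,290:400,::-1],None,fx=5,fy=5))
shifts([])
# relay far: top-bar centre (583,-144.6,111); candidate poses with vertical tool
s_=np.array([-.0895,.567,.819]); 
st=env.state(); R=Ro.from_euler('xyz',st['tcp_rot']).as_matrix(); z=R[:,2]; q=st['joints'].copy(); q[5]+=np.pi
for p in ((584,-137,116),(584,-137,160)): print(ik(p,z,.16,q).x.round(2))
"
```

```text
t 31.2 p [498.3 215.2 193.9] z [ 0.026  0.054 -0.998] yaz 9.3 q [0.263 0.382 1.815 0.058 0.906 0.064]
[-0.37  0.56  1.73  0.08  0.84  2.56]
[-0.37  0.51  1.69  0.07  0.94  2.57]
```

View pics/s6.png

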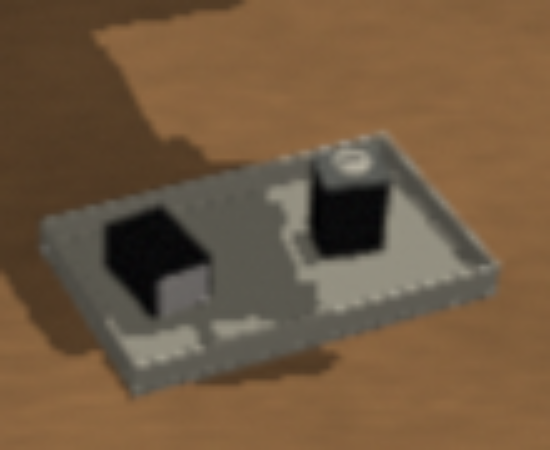

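The timer stands upright in the free end of the tray, dial up (crop (350,160)), and the scrap hasn't moved. Now I'll lean the tool again for the proud relay.

```bash
python3 -c "
from h import *
shifts([(520,-40,500),(360,-560,560),(95,-735,550)])"
```

```text
t 31.2 p [498.3 215.2 193.9] z [ 0.026  0.054 -0.998] yaz 9.3 q [0.263 0.382 1.815 0.058 0.906 0.064]
(520, -40, 500) -> [-239.8   -9.3 -318.9] len 399.0
(360, -560, 560) -> [-723.1 -249.1 -411.2] len 868.0
(95, -735, 550) -> [-852.8 -539.1 -417.7] len 1092.0
```

>>> arm_command:
  targets:
    - [-30, -1, -40, 0, 0]
    - [-60, -2, -80, 0, 0]
    - [-90, -3, -120, 0, 0]
    - [-120, -4, -160, 0, 0]
    - [-150, -5, -200, 0, 0]

```text
t: 31.7
eef_pos: [512.0, 54.6, 379.6]
tcp_rot: [3.116, -0.049, 1.735]
ft_force: [0.7, 0.7, 0.5]
opening: 0.013
grip_force: 0.0
```

>>> arm_command:
  targets:
    - [-36, -10, -32, 0, 0]
    - [-72, -20, -64, 0, 0]
    - [-112, -35, -90, 0, 0]
    - [-157, -55, -102, 0, 0]
    - [-202, -75, -111, 0, 0]

```text
t: 32.2
eef_pos: [468.9, -162.0, 477.8]
tcp_rot: [3.115, -0.048, 1.735]
ft_force: [1.4, 0.3, 0.1]
opening: 0.003
grip_force: 0.0
```

>>> arm_command:
  targets:
    - [-44, -20, -12, 0, 0]
    - [-88, -40, -24, 0, 0]
    - [-132, -60, -36, 0, 0]
    - [-176, -80, -48, 0, 0]
    - [-220, -100, -60, 0, 0]

```text
t: 32.7
eef_pos: [404.7, -398.4, 523.9]
tcp_rot: [3.116, -0.049, 1.734]
ft_force: [1.1, -0.2, -0.9]
opening: 0.002
grip_force: 0.0
```

```bash
python3 -c "
from h import *
shifts([(360,-560,560),(95,-735,550)])"
```

```text
t 32.7 p [ 404.7 -398.4  523.9] z [ 0.018  0.052 -0.998] yaz 9.3 q [-0.916  0.274  1.11   0.047  1.787 -1.07 ]
(360, -560, 560) -> [-150.2  -69.3  -45.3] len 172.0
(95, -735, 550) -> [-280.1 -359.3  -49.1] len 458.0
```

>>> arm_command:
  targets:
    - [-30, -35, -6, 0, 0]
    - [-60, -71, -12, 0, 0]
    - [-90, -107, -17, 0, 0]
    - [-120, -143, -22, 0, 0]
    - [-150, -179, -27, 0, 0]

```text
t: 33.2
eef_pos: [251.6, -576.0, 538.5]
tcp_rot: [3.116, -0.049, 1.735]
ft_force: [1.3, -0.5, 0.6]
opening: 0.004
grip_force: 0.0
```

>>> arm_command:
  targets:
    - [-30, -38, -5, 0, 0]
    - [-60, -76, -10, 0, 0]
    - [-90, -114, -15, 0, 0]
    - [-118, -152, -20, 0, 0]
    - [-130, -178, -22, 0, 0]

```text
t: 33.7
eef_pos: [95.7, -735.1, 547.5]
tcp_rot: [3.116, -0.051, 1.733]
ft_force: [0.8, -0.7, -0.3]
opening: 0.001
grip_force: 0.0
```

```bash
cat > sim2.py <<'E'
from kin import *
s=env.state(); b=s['joints'].copy(); b[5]+=np.pi; shifts([])
P,Rr=fk(b,X); b0=b
for n in range(1,12):
    az=np.arctan2(P[1],P[0]); d=Rr.T@np.array([np.cos(az),np.sin(az),.2])*8*n
    c=step(b0,d)
    if c[2]<.055: break
print('to limit',d.round(0),c.round(2)); b=c
for k in range(40):
    P,Rr=fk(b,X); az=np.arctan2(P[1],P[0]); f=np.array([np.cos(az)*.8,np.sin(az)*.8,.6])*50
    sh=Rr.T@f; b=step(b,sh); zz=fk(b,X)[1][:,2]
    if k%3==0: print(k,sh.round(0),zz.round(3),fk(b,X)[0].round(0),b[2:5].round(2))
    if zz[1]<-.56: break
z=zz
for dd in (60,0,-27): print(ik(np.array([583.5,-143,114])+dd*np.array([-.0895,.567,.819]),z,.16,D[-2][0]).x.round(2))
E
python3 sim2.py
```

```text
t 33.7 p [  95.7 -735.1  547.5] z [ 0.017  0.055 -0.998] yaz 9.2 q [-1.537  0.698  0.338  0.023  2.16  -1.687]
to limit [-24.  -1.  -6.] [-1.53  0.83  0.05  0.03  2.32  1.46]
0 [-38.  -0. -32.] [ 0.021  0.028 -0.999] [ 100. -764.  554.] [0.05 0.03 2.29]
3 [-41.  -0. -29.] [ 0.033 -0.052 -0.998] [ 103. -781.  560.] [0.05 0.04 2.22]
6 [-43.  -0. -25.] [ 0.045 -0.136 -0.99 ] [ 106. -800.  566.] [0.05 0.05 2.14]
9 [-45.  -0. -21.] [ 0.056 -0.222 -0.974] [ 110. -820.  574.] [0.05 0.05 2.06]
12 [-47.  -0. -17.] [ 0.068 -0.308 -0.949] [ 114. -843.  582.] [0.05 0.06 1.97]
15 [-48.  -0. -13.] [ 0.08  -0.394 -0.916] [ 118. -866.  591.] [0.05 0.07 1.88]
18 [-49.  -0.  -8.] [ 0.092 -0.477 -0.874] [ 122. -890.  600.] [0.05 0.07 1.78]
21 [-50.  -0.  -4.] [ 0.102 -0.558 -0.824] [ 126. -914.  611.] [0.05 0.08 1.68]
[-0.03  0.52  1.85 -0.89  0.85 -2.7 ]
[-0.09  0.6   1.88 -0.99  0.75  3.66]
[-0.12  0.63  1.88 -1.04  0.72  3.71]
```

>>> arm_command:
  targets:
    - [-10, 0, -3, 0, 0]
    - [-18, 0, -5, 0, 0]
    - [-23, 0, -6, 0, 0]

```text
t: 34.0
eef_pos: [101.5, -756.6, 553.7]
tcp_rot: [3.116, -0.05, 1.734]
ft_force: [-0.9, 0.5, 0.8]
opening: 0.005
grip_force: 0.0
```

>>> arm_command:
  targets:
    - [-38, 0, -32, 0, 0]

```text
t: 34.1
eef_pos: [103.1, -762.5, 552.5]
tcp_rot: [3.115, -0.03, 1.734]
ft_force: [0.3, -0.6, -1.3]
opening: 0.006
grip_force: 0.0
```

>>> arm_command:
  targets:
    - [-39, 0, -31, 0, 0]

```text
t: 34.2
eef_pos: [104.7, -767.1, 557.3]
tcp_rot: [3.117, 0.002, 1.733]
ft_force: [0.4, 0.5, 0.4]
opening: 0.005
grip_force: 0.0
```

>>> arm_command:
  targets:
    - [-40, 0, -30, 0, 0]

```text
t: 34.3
eef_pos: [106.1, -771.8, 560.6]
tcp_rot: [3.117, 0.03, 1.733]
ft_force: [-0.2, 0.4, -0.1]
opening: 0.003
grip_force: 0.0
```

>>> arm_command:
  targets:
    - [-41, 0, -29, 0, 0]

```text
t: 34.4
eef_pos: [107.6, -777.4, 562.3]
tcp_rot: [3.118, 0.055, 1.732]
ft_force: [0.4, 0.8, 0.2]
opening: 0.003
grip_force: 0.0
```

>>> arm_command:
  targets:
    - [-42, 0, -28, 0, 0]

```text
t: 34.5
eef_pos: [108.9, -783.5, 563.3]
tcp_rot: [3.118, 0.08, 1.732]
ft_force: [-0.6, -0.2, -0.9]
opening: 0.003
grip_force: 0.0
```

>>> arm_command:
  targets:
    - [-42, 0, -26, 0, 0]

```text
t: 34.6
eef_pos: [110.4, -790.1, 564.0]
tcp_rot: [3.118, 0.104, 1.731]
ft_force: [0.6, -0.4, -0.7]
opening: -0.001
grip_force: 0.0
```

>>> arm_command:
  targets:
    - [-43, 0, -25, 0, 0]

```text
t: 34.7
eef_pos: [111.8, -796.9, 564.7]
tcp_rot: [3.118, 0.13, 1.73]
ft_force: [-0.1, -1.2, 0.0]
opening: 0.006
grip_force: 0.0
```

>>> arm_command:
  targets:
    - [-44, 0, -24, 0, 0]

```text
t: 34.8
eef_pos: [113.3, -803.9, 565.7]
tcp_rot: [3.118, 0.156, 1.73]
ft_force: [-0.3, -0.2, -0.3]
opening: 0.002
grip_force: 0.0
```

>>> arm_command:
  targets:
    - [-45, 0, -22, 0, 0]

```text
t: 34.9
eef_pos: [114.9, -811.5, 566.4]
tcp_rot: [3.118, 0.183, 1.729]
ft_force: [-0.1, 0.5, 0.2]
opening: -0.001
grip_force: 0.0
```

>>> arm_command:
  targets:
    - [-45, 0, -21, 0, 0]

```text
t: 35.0
eef_pos: [116.5, -818.9, 567.3]
tcp_rot: [3.119, 0.21, 1.728]
ft_force: [-0.2, -0.5, 0.0]
opening: 0.005
grip_force: 0.0
```

>>> arm_command:
  targets:
    - [-46, 0, -20, 0, 0]

```text
t: 35.1
eef_pos: [118.1, -826.3, 568.6]
tcp_rot: [3.119, 0.238, 1.728]
ft_force: [0.3, 0.1, 0.0]
opening: 0.003
grip_force: 0.0
```

>>> arm_command:
  targets:
    - [-46, 0, -18, 0, 0]

```text
t: 35.2
eef_pos: [119.7, -834.0, 569.8]
tcp_rot: [3.119, 0.265, 1.727]
ft_force: [0.9, -0.3, 0.1]
opening: 0.001
grip_force: 0.0
```

>>> arm_command:
  targets:
    - [-47, 0, -17, 0, 0]

```text
t: 35.3
eef_pos: [121.3, -841.9, 571.1]
tcp_rot: [3.119, 0.293, 1.726]
ft_force: [0.1, -0.1, -0.0]
opening: 0.003
grip_force: 0.0
```

>>> arm_command:
  targets:
    - [-47, 0, -16, 0, 0]

```text
t: 35.4
eef_pos: [122.8, -849.6, 572.7]
tcp_rot: [3.119, 0.321, 1.726]
ft_force: [-0.2, 0.0, 1.0]
opening: 0.002
grip_force: 0.0
```

>>> arm_command:
  targets:
    - [-48, 0, -14, 0, 0]

```text
t: 35.5
eef_pos: [124.4, -857.7, 574.3]
tcp_rot: [3.119, 0.35, 1.725]
ft_force: [0.1, 0.1, 0.8]
opening: 0.002
grip_force: 0.0
```

>>> arm_command:
  targets:
    - [-48, 0, -13, 0, 0]

```text
t: 35.6
eef_pos: [126.0, -865.7, 575.9]
tcp_rot: [3.119, 0.379, 1.724]
ft_force: [0.1, -0.2, -0.1]
opening: 0.006
grip_force: 0.0
```

>>> arm_command:
  targets:
    - [-48, 0, -12, 0, 0]

```text
t: 35.7
eef_pos: [127.5, -873.4, 578.1]
tcp_rot: [3.119, 0.407, 1.724]
ft_force: [-0.4, -0.1, -0.2]
opening: 0.002
grip_force: 0.0
```

>>> arm_command:
  targets:
    - [-49, 0, -10, 0, 0]

```text
t: 35.8
eef_pos: [129.1, -881.6, 580.1]
tcp_rot: [3.119, 0.437, 1.723]
ft_force: [0.6, 0.5, 0.1]
opening: 0.005
grip_force: 0.0
```

```bash
python3 sim2.py
```

```text
t 35.8 p [ 129.1 -881.6  580.1] z [ 0.087 -0.415 -0.906] yaz 9.3 q [-1.519  0.824  0.048  0.068  1.836 -1.644]
to limit [-8. -0.  2.] [-1.52  0.83  0.05  0.07  1.83  1.5 ]
0 [-49.  -0. -10.] [ 0.091 -0.447 -0.89 ] [ 131. -892.  582.] [0.05 0.07 1.8 ]
3 [-50.  -0.  -5.] [ 0.103 -0.529 -0.843] [ 135. -915.  594.] [0.05 0.08 1.7 ]
[-0.03  0.52  1.85 -0.89  0.84 -2.7 ]
[-0.09  0.6   1.88 -0.99  0.75  3.67]
[-0.12  0.63  1.89 -1.05  0.71  3.71]
```

>>> arm_command:
  targets:
    - [-49, 0, -9, 0, 0]

```text
t: 35.9
eef_pos: [130.6, -889.6, 582.3]
tcp_rot: [3.119, 0.466, 1.722]
ft_force: [-0.9, -0.4, 0.5]
opening: 0.006
grip_force: 0.0
```

>>> arm_command:
  targets:
    - [-49, 0, -8, 0, 0]

```text
t: 36.0
eef_pos: [132.1, -897.3, 585.0]
tcp_rot: [3.118, 0.495, 1.721]
ft_force: [0.4, -0.3, 0.4]
opening: 0.003
grip_force: 0.0
```

>>> arm_command:
  targets:
    - [-50, 0, -6, 0, 0]

```text
t: 36.1
eef_pos: [133.6, -905.3, 587.5]
tcp_rot: [3.118, 0.525, 1.721]
ft_force: [0.1, -0.4, -0.5]
opening: 0.005
grip_force: 0.0
```

>>> arm_command:
  targets:
    - [-50, 0, -5, 0, 0]

```text
t: 36.2
eef_pos: [135.0, -913.2, 590.2]
tcp_rot: [3.118, 0.554, 1.72]
ft_force: [-0.6, -0.7, 0.8]
opening: 0.009
grip_force: 0.0
```

```bash
python3 -c "
from h import *
shifts([(370,-550,590),(545,-120,380),(576,-106,173)])"
```

```text
t 36.2 p [ 135.  -913.2  590.2] z [ 0.101 -0.517 -0.85 ] yaz 9.2 q [-1.517  0.831  0.048  0.074  1.712 -1.642]
(370, -550, 590) -> [ 275.9  290.2 -163.6] len 433.0
(545, -120, 380) -> [ 726.   527.7 -189.6] len 917.0
(576, -106, 173) -> [842.8 556.4 -17.7] len 1010.0
```

>>> arm_command:
  targets:
    - [31, 32, -18, 0, 0]
    - [62, 65, -36, 0, 0]
    - [93, 97, -54, 0, 0]
    - [124, 130, -73, 0, 0]
    - [155, 162, -91, 0, 0]

```text
t: 36.7
eef_pos: [250.1, -733.1, 590.1]
tcp_rot: [3.118, 0.554, 1.72]
ft_force: [0.8, -0.9, 0.6]
opening: 0.005
grip_force: 0.0
```

>>> arm_command:
  targets:
    - [31, 32, -18, 0, 0]
    - [62, 65, -36, 0, 0]
    - [95, 95, -52, 0, 0]
    - [135, 122, -65, 0, 0]
    - [178, 147, -69, 0, 0]

```text
t: 37.2
eef_pos: [365.8, -524.3, 559.3]
tcp_rot: [3.116, 0.556, 1.719]
ft_force: [1.3, 0.0, 0.1]
opening: 0.004
grip_force: 0.0
```

>>> arm_command:
  targets:
    - [44, 23, -3, 0, 0]
    - [88, 46, -6, 0, 0]
    - [132, 69, -9, 0, 0]
    - [176, 92, -12, 0, 0]
    - [220, 115, -14, 0, 0]

```text
t: 37.7
eef_pos: [449.7, -313.4, 456.8]
tcp_rot: [3.116, 0.553, 1.719]
ft_force: [0.5, -0.5, -0.2]
opening: 0.003
grip_force: 0.0
```

```bash
python3 -c "
from h import *
shifts([(545,-120,380),(576,-106,173)])"
```

```text
t 37.7 p [ 449.7 -313.4  456.8] z [ 0.103 -0.516 -0.85 ] yaz 9.3 q [-0.535  0.083  1.612 -0.454  1.1   -0.553]
(545, -120, 380) -> [191.1 123.5 -24.6] len 229.0
(576, -106, 173) -> [307.8 151.8 147.4] len 374.0
```

>>> arm_command:
  targets:
    - [41, 27, -5, 0, 0]
    - [82, 53, -10, 0, 0]
    - [123, 80, -15, 0, 0]
    - [165, 107, -21, 0, 0]
    - [200, 128, -10, 0, 0]

```text
t: 38.2
eef_pos: [550.8, -118.4, 363.9]
tcp_rot: [3.113, 0.553, 1.719]
ft_force: [-0.4, -0.6, -0.3]
opening: 0.004
grip_force: 0.0
```

>>> arm_command:
  targets:
    - [28, 6, 40, 0, 0]
    - [56, 12, 80, 0, 0]
    - [84, 18, 120, 0, 0]
    - [106, 23, 150, 0, 0]

```text
t: 38.6
eef_pos: [573.7, -104.7, 177.7]
tcp_rot: [3.118, 0.551, 1.721]
ft_force: [0.6, -0.5, 0.4]
opening: 0.006
grip_force: 0.0
```

```bash
python3 -c "
from h import *
s=np.array([-.0895,.567,.819]); p=np.array([582.3,-145.2,116])
shifts([p+20*s,p+5*s,p,p-20*s,p-26*s])"
```

```text
t 38.6 p [ 573.7 -104.7  177.7] z [ 0.101 -0.514 -0.852] yaz 9.3 q [-0.057  0.476  1.835 -0.753  0.836  0.306]
[ 580.51 -133.86  132.38] -> [-1.7  1.1 54.3] len 54.0
[ 581.8525 -142.365   120.095 ] -> [-2.7  0.8 69.3] len 69.0
[ 582.3 -145.2  116. ] -> [-3.   0.7 74.3] len 74.0
[ 584.09 -156.54   99.62] -> [-4.2  0.3 94.2] len 94.0
[ 584.627 -159.942   94.706] -> [ -4.5   0.2 100.2] len 100.0
```

>>> arm_command:
  targets:
    - [-1, 1, 40, 0, 0]
    - [-2, 1, 60, 0, 0]
    - [-3, 1, 69, 0, 0]
    - [-3, 1, 69, 0, 0]

```text
t: 39.0
eef_pos: [582.1, -143.6, 122.7]
tcp_rot: [3.118, 0.551, 1.719]
ft_force: [0.1, -0.2, 0.4]
opening: 0.007
grip_force: 0.0
```

>>> arm_command:
  targets:
    - [0, 0, 5, 0, 0]
    - [-1, 0, 10, 0, 0]
    - [-1, 0, 15, 0, 0]
    - [-1, 0, 20, 0, 0]
    - [-1, 0, 24, 0, 0]

```text
t: 39.5
eef_pos: [585.1, -156.8, 103.7]
tcp_rot: [3.117, 0.553, 1.719]
ft_force: [0.3, -0.7, 5.9]
opening: 0.004
grip_force: 2.3
```

```bash
python3 -c "
from h import *
s=np.array([-.0895,.567,.819]); p=np.array([582.3,-145.2,116])
shifts([p-20*s,p-26*s]); print(env.state()['ft_force'])"
```

```text
t 39.5 p [ 585.1 -156.8  103.7] z [ 0.102 -0.515 -0.851] yaz 9.3 q [-0.148  0.596  1.868 -0.897  0.686  0.411]
[ 584.09 -156.54   99.62] -> [ 2.5 -1.1  3.2] len 4.0
[ 584.627 -159.942   94.706] -> [ 2.1 -1.2  9.2] len 10.0
[ 0.27550783 -0.68561629  5.89124757]
```

Spring contact. Continuing in small steps to the stop.

>>> arm_command:
  targets:
    - [1, -1, 3, 0, 0]

```text
t: 39.6
eef_pos: [584.4, -157.8, 100.6]
tcp_rot: [3.117, 0.553, 1.719]
ft_force: [0.3, 0.1, 5.4]
opening: 0.005
grip_force: 2.2
```

>>> arm_command:
  targets:
    - [0, 0, 2, 0, 0]

```text
t: 39.7
eef_pos: [584.4, -158.7, 98.7]
tcp_rot: [3.117, 0.553, 1.72]
ft_force: [1.4, 0.3, 4.9]
opening: 0.003
grip_force: 2.2
```

>>> arm_command:
  targets:
    - [0, 0, 2, 0, 0]

```text
t: 39.8
eef_pos: [584.7, -159.7, 97.2]
tcp_rot: [3.117, 0.553, 1.719]
ft_force: [-0.1, -0.4, 5.9]
opening: 0.006
grip_force: 2.3
```

```bash
python3 -c "
from h import *
s=np.array([-.0895,.567,.819]); p=np.array([582.3,-145.2,116])
shifts([p-26*s]); print(env.state()['ft_force'])"
```

```text
t 39.8 p [ 584.7 -159.7   97.2] z [ 0.102 -0.515 -0.851] yaz 9.3 q [-0.154  0.606  1.872 -0.912  0.674  0.426]
[ 584.627 -159.942   94.706] -> [ 1.1 -0.2  2.2] len 2.0
[-0.09889797 -0.43502549  5.86163824]
```

>>> arm_command:
  targets:
    - [0, 0, 1.5, 0, 0]

```text
t: 39.9
eef_pos: [584.9, -160.5, 95.9]
tcp_rot: [3.117, 0.553, 1.719]
ft_force: [0.6, 0.3, 6.0]
opening: 0.006
grip_force: 2.8
```

>>> arm_command:
  targets:
    - [0, 0, 1.5, 0, 0]

```text
t: 40.0
eef_pos: [585.6, -160.9, 95.4]
tcp_rot: [3.115, 0.553, 1.719]
ft_force: [-3.8, 13.3, 24.5]
opening: 0.005
grip_force: 13.8
```

At the stop with 28 N. Backing off and checking both relays.

>>> arm_command:
  targets:
    - [0, 0, -10, 0, 0]
    - [0, 0, -40, 0, 0]
    - [0, 0, -85, 0, 0]
    - [0, 0, -130, 0, 0]
    - [0, 0, -178, 0, 0]

```text
t: 40.5
eef_pos: [565.8, -68.4, 246.7]
tcp_rot: [3.12, 0.551, 1.72]
ft_force: [0.7, -0.4, 0.7]
opening: 0.003
grip_force: 0.0
```

>>> arm_command:
  targets:
    - [0, 0, -49, 0, 0]
    - [0, 0, -98, 0, 0]
    - [0, 0, -147, 0, 0]

```text
t: 40.8
eef_pos: [550.8, 7.5, 372.6]
tcp_rot: [3.118, 0.551, 1.72]
ft_force: [0.3, -0.2, 0.2]
opening: 0.002
grip_force: 0.0
```

```bash
python3 -c "
from h import *
c=cam('top'); s=cam('scene')
a=cv2.resize(c['frame'][170:355,215:545,::-1],None,fx=2,fy=2,interpolation=cv2.INTER_CUBIC)
b=cv2.resize(s['frame'][150:300,150:400,::-1],None,fx=1.4,fy=1.4)
b=cv2.resize(s['frame'][180:300,160:400,::-1],(660,230*660//460))[:225]
cv2.imwrite('pics/fin.png',np.vstack([a,b])); 
P=np.array([477.4,-174.6,98]); r=np.array([.9877,.1564,0])
print(proj(c,[P+54*r,P+108*r])); print(env.state()['t'],env.state()['opening'])"
```

```text
[[461.29315739 274.85341556]
 [455.95903408 247.2847281 ]]
40.9 0.004202098069029233
```

View pics/fin.png

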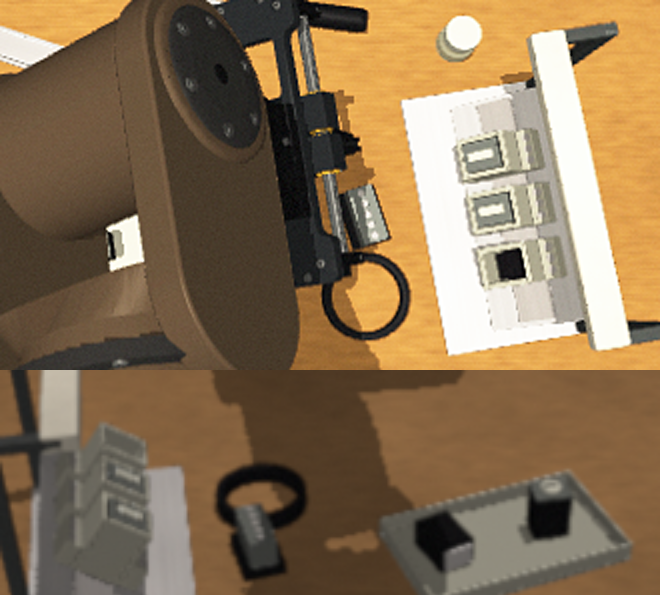

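Both relays are flush: the far bar is at full-image (456,248), against (456,247) predicted for locked. The timer socket is empty, the timer stands upright in the tray beside the scrap, and the arm is clear of everything. Handing in.

```bash
python3 -c "
from cell import env
print(env.job_done())"
```

```text
the job is handed in; nothing more can be done
None
```

The job is handed in at about 41 s: the timer was popped up, checked, drawn out and set upright in the free end of the tray, then the proud relay was pressed home, so both relays are locked in flush. One possible mark against it: joints 3 and 4 read about 0.003 rad past their range limits where I used those limits to lean the tool, and hand-in gave no verdict.

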